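# Load the chestnut warmer

## Task

Tip the chestnuts from every scoop into the warmer's shallow pan, lowering each scoop's lip down to the pan before tipping so that none bounces out, and stand each emptied scoop upright again on the glass board. Once all the chestnuts are in the pan, set the heat lever to the amber dot (45 degrees). If a chestnut lands elsewhere, put it in the pan too; leave the pepper mill and the spice jar alone.

Things in the scene. Friction and masses are not known exactly. Their poses are not given: they have to be found in the camera images.
- pan (a point): centre of the inner floor of the shallow round pan of the electric warmer, 28 mm above the worktop; z up. Pan: dark steel, inner radius 68 mm at the floor, 80 mm at the rim; rim 22 mm above this point. The warmer is a fixed grey slab, top 24 mm above the worktop, 186 mm along this point's x, reaching 240 mm to its +y (left) and 95 mm to its -y side.
- lever_pivot (a point): vertical pivot axis of the heat lever, on the top of the warmer slab, 140 mm to the +y (left) side of the pan centre (warmer axes).
- heat_lever (a joint): heat lever: steel arm that swings level about the pivot and stays where left (0.08 N m friction). 0 = arm points to the -x of point pan (towards the robot), over the blue dot; pi/2 = arm points to its +y (left), clockwise from above, over the red dot; the amber dot is half way, at pi/4 (45 degrees). Dots lie on the slab 86 mm from the pivot.
- lever_knob (a point): point on the axis of the upright round knob (black, 22 mm diameter) at the end of the lever arm, 70 mm from the pivot; the knob's top is 12 mm above this point, the arm's top 21 mm below it; this point is 59 mm above the worktop. The knob can be gripped from above or pushed.
- glass_board: fixed white glass worktop saver on which the scoops stand, 413 x 291 mm, top 7 mm above the worktop; origin at the centre of its underside, its x along the long side (which lies left-right before the robot), y along the short side. Beware: a wall unit with the microwave hangs 450 mm above the worktop, from x = 0.59 on, y -0.33 to 0.41.
- scoop_red: white scoop, red handle, 110 g; may be empty. Origin: middle of the bowl's underside; x to the open front, z up. Bowl x -43 to 43 mm, 74 wide, floor 4, walls 4 thick, 44 high (28 at the front third); the floor ends in a 9 degree ramp up to the lip at x 64. Handle: bar behind the bowl, x -43 to -133, 20 wide, z 22 to 44 mm, free below. Chestnuts slide out when tipped 25 to 40 degrees, lip down.
- lip_red (a point): middle of the front edge (lip) of the scoop with the red handle: 64 mm in front of the scoop's origin and 6 mm above it.
- scoop_blue: white scoop, blue handle, 110 g; may be empty. Origin: middle of the bowl's underside; x to the open front, z up. Bowl x -43 to 43 mm, 74 wide, floor 4, walls 4 thick, 44 high (28 at the front third); the floor ends in a 9 degree ramp up to the lip at x 64. Handle: bar behind the bowl, x -43 to -133, 20 wide, z 22 to 44 mm, free below. Chestnuts slide out when tipped 25 to 40 degrees, lip down.
- lip_blue (a point): middle of the front edge (lip) of the scoop with the blue handle: 64 mm in front of the scoop's origin and 6 mm above it.
- scoop_yellow: white scoop, yellow handle, 110 g; may be empty. Origin: middle of the bowl's underside; x to the open front, z up. Bowl x -43 to 43 mm, 74 wide, floor 4, walls 4 thick, 44 high (28 at the front third); the floor ends in a 9 degree ramp up to the lip at x 64. Handle: bar behind the bowl, x -43 to -133, 20 wide, z 22 to 44 mm, free below. Chestnuts slide out when tipped 25 to 40 degrees, lip down.
- lip_yellow (a point): middle of the front edge (lip) of the scoop with the yellow handle: 64 mm in front of the scoop's origin and 6 mm above it.
- chestnut_red_1: dark brown chestnut, rounded dome 30 mm wide and 26 mm high, 18 g; origin at the centre of its flat pale foot; starts in the scoop with the red handle. May be absent.
- chestnut_red_2: dark brown chestnut, rounded dome 30 mm wide and 26 mm high, 18 g; origin at the centre of its flat pale foot; starts in the scoop with the red handle. May be absent.
- chestnut_red_3: dark brown chestnut, rounded dome 30 mm wide and 26 mm high, 18 g; origin at the centre of its flat pale foot; starts in the scoop with the red handle. May be absent.
- chestnut_blue_1: dark brown chestnut, rounded dome 30 mm wide and 26 mm high, 18 g; origin at the centre of its flat pale foot; starts in the scoop with the blue handle. May be absent.
- chestnut_blue_2: dark brown chestnut, rounded dome 30 mm wide and 26 mm high, 18 g; origin at the centre of its flat pale foot; starts in the scoop with the blue handle. May be absent.
- chestnut_blue_3: dark brown chestnut, rounded dome 30 mm wide and 26 mm high, 18 g; origin at the centre of its flat pale foot; starts in the scoop with the blue handle. May be absent.
- chestnut_yellow_1: dark brown chestnut, rounded dome 30 mm wide and 26 mm high, 18 g; origin at the centre of its flat pale foot; starts in the scoop with the yellow handle. May be absent.
- chestnut_yellow_2: dark brown chestnut, rounded dome 30 mm wide and 26 mm high, 18 g; origin at the centre of its flat pale foot; starts in the scoop with the yellow handle. May be absent.
- chestnut_yellow_3: dark brown chestnut, rounded dome 30 mm wide and 26 mm high, 18 g; origin at the centre of its flat pale foot; starts in the scoop with the yellow handle. May be absent.
- pepper_mill: bystander: brown wooden pepper mill, 58 mm wide, 170 mm tall, standing loose behind the warmer; origin at its underside.
- spice_jar_2: bystander: glass spice jar with a yellow cap, 43 mm wide, 102 mm tall, standing loose behind the work; origin at its underside.

How it is judged:
On the way, in this order (a step that is already met when the one before it is completed fails the run):
1. a scoop is tipped with its lip low over the pan (lip within 50 mm above the pan floor, tipped more than 20 degrees) (((horizontal distance between lip_red and pan below 0.08 m and z of lip_red in the frame of pan below 0.05 m and angle between scoop_red's own z axis and vertical above 0.35 rad) or (horizontal distance between lip_blue and pan below 0.08 m and z of lip_blue in the frame of pan below 0.05 m and angle between scoop_blue's own z axis and vertical above 0.35 rad) or (horizontal distance between lip_yellow and pan below 0.08 m and z of lip_yellow in the frame of pan below 0.05 m and angle between scoop_yellow's own z axis and vertical above 0.35 rad))), for 0.1 s.
2. all chestnuts lie in the pan (horizontal distance between each of chestnut_red_1, chestnut_red_2, chestnut_red_3, chestnut_blue_1, chestnut_blue_2, chestnut_blue_3, chestnut_yellow_1, chestnut_yellow_2, chestnut_yellow_3 and pan below 0.08 m and z of chestnut_red_1 in the frame of pan between -0.005 and 0.07 m and z of chestnut_red_2 in the frame of pan between -0.005 and 0.07 m and z of chestnut_red_3 in the frame of pan between -0.005 and 0.07 m and z of chestnut_blue_1 in the frame of pan between -0.005 and 0.07 m and z of chestnut_blue_2 in the frame of pan between -0.005 and 0.07 m and z of chestnut_blue_3 in the frame of pan between -0.005 and 0.07 m and z of chestnut_yellow_1 in the frame of pan between -0.005 and 0.07 m and z of chestnut_yellow_2 in the frame of pan between -0.005 and 0.07 m and z of chestnut_yellow_3 in the frame of pan between -0.005 and 0.07 m), for 0.2 s.
3. the heat lever stands at the amber dot, within 0.1 rad (value of joint heat_lever between 0.685398 and 0.885398 rad), for 0.2 s.
At the end, for the whole second after the job is handed in: every chestnut lies at rest in the pan (within 80 mm of its centre, less than 70 mm above its floor), every scoop stands upright (within 0.12 rad) and still on the glass board (its origin at least about 5 mm inside the edges), and the lever stands at 45 degrees within 0.1 rad (all of step 2 and all of step 3 and linear speed of each of chestnut_red_1, chestnut_red_2, chestnut_red_3, chestnut_blue_1, chestnut_blue_2, chestnut_blue_3, chestnut_yellow_1, chestnut_yellow_2, chestnut_yellow_3 below 0.03 m/s and angle between each of scoop_red, scoop_blue, scoop_yellow's own z axis and vertical below 0.12 rad and x of scoop_red in the frame of glass_board between -0.2 and 0.2 m and y of scoop_red in the frame of glass_board between -0.14 and 0.14 m and z of scoop_red in the frame of glass_board between 0.003 and 0.013 m and linear speed of each of scoop_red, scoop_blue, scoop_yellow below 0.02 m/s and x of scoop_blue in the frame of glass_board between -0.2 and 0.2 m and y of scoop_blue in the frame of glass_board between -0.14 and 0.14 m and z of scoop_blue in the frame of glass_board between 0.003 and 0.013 m and x of scoop_yellow in the frame of glass_board between -0.2 and 0.2 m and y of scoop_yellow in the frame of glass_board between -0.14 and 0.14 m and z of scoop_yellow in the frame of glass_board between 0.003 and 0.013 m); the robot touches nothing.
It fails at once if a held scoop is tipped (more than 0.6 rad) over the pan with its lip more than 80 mm above the pan floor ((horizontal distance between lip_red and pan below 0.125 m and z of lip_red in the frame of pan above 0.08 m and angle between scoop_red's own z axis and vertical above 0.6 rad and contact force between scoop_red and the fingers above 1 N) or (horizontal distance between lip_blue and pan below 0.125 m and z of lip_blue in the frame of pan above 0.08 m and angle between scoop_blue's own z axis and vertical above 0.6 rad and contact force between scoop_blue and the fingers above 1 N) or (horizontal distance between lip_yellow and pan below 0.125 m and z of lip_yellow in the frame of pan above 0.08 m and angle between scoop_yellow's own z axis and vertical above 0.6 rad and contact force between scoop_yellow and the fingers above 1 N)).
It fails at once if the pepper mill or the spice jar is shifted by more than 30 mm or tipped over (distance of any of pepper_mill, spice_jar_2 from where it was at the start of the episode above 0.03 m or angle between any of pepper_mill, spice_jar_2's own z axis and vertical above 0.5 rad).
Of chestnut_red_1, chestnut_red_2, chestnut_red_3, chestnut_blue_1, chestnut_blue_2, chestnut_blue_3, chestnut_yellow_1, chestnut_yellow_2, chestnut_yellow_3 only 5 to 8 are there at a start; the rules pass over those that are not, and their reading is None.
At some moment in a run one of scoop_red, scoop_blue, scoop_yellow may be knocked a few centimetres aside while the robot is not near it.
Once in a run the grip may slacken for a moment while it holds something.
It also fails if it takes over 208 s, if anything falls off the work surface, if the arm or the gripper's body presses on something with over 40 N, if the wrist force passes 120 N, or if a joint passes its speed limit or range.

## Robot

A 7-joint arm with a two-finger parallel gripper is mounted at the origin on a cart in front of the work surface, level with it; the furniture and walls round the work are solid. World frame = base frame: x ahead of the robot, y to its left, z up, the work surface at z = 0. Lengths are in m, angles in rad, forces in N, time in s.
With the tool pointing down it reaches from about 0.425 to 0.925 m from the base axis. Payload 6.8 kg.
Tool frame: the origin (TCP) lies midway between the tips of the shut fingers; the grasp point (between the pads) lies 19 mm behind it; z points along the fingers, y is the direction in which the jaws open and shut (so a half turn about z gives the same grasp; the last joint's range is limited). The gripper opens to 85 mm and grips with 20 to 120 N. Pads are 22 mm wide; open, the fingers measure 114 mm over their backs; the gripper's body (76 mm by 85 mm) begins 54 mm behind the grasp point. The pads swing forward as they close: fully open they stand 13 mm farther back than shut.
Start: joints at [1.064, 0.477, 0.022, 1.555, -0.011, 1.109, -0.083], TCP at [0.262, -0.622, 0.231] pointing down, gripper open.
Joint ranges: [-2.96, 2.96], [-0.34, 2.1], [-1.41, 1.46], [0.24, 2.44], [-1.37, 4.51], [0.17, 1.92], [-2.96, 2.96]. Speed limits (rad/s): [2.39, 2.39, 3.14, 3.14, 3.14, 3.14, 3.14].

## Interface

Orientations are given as a unit quaternion [w, x, y, z].
In Python, from station import bot gives the robot as it stands. The module is installed in compiled form; this text tells all that it offers.
- The arm moves only by the tool play_rows, never from a script. Its argument "motion" is a list of rows, each a list of 2 entries, a list of its own where there are three numbers: the shift along the tool's x, y, z as a fraction of full scale, then the turn, a rotation vector about the tool's x, y, z as a fraction of full scale. In form: [[[tx, ty, tz], [rx, ry, rz]], ...]. A call has 1 to 8 rows; each row is the pose to reach, as a shift and turn from the pose measured when the call began, along the tool's axes at that moment, turning the shorter way round; what a row does not reach only later rows make up. Full scale, the value 1, is 400 mm for a shift and 360 degrees for a turn. A row lasts 1/10 s, in which the tool goes at most 50 mm and 8.59 degrees, less where a joint would pass 70% of its speed; a pose out of reach is approached as far as the arm can. A call with a number of a shift or a turn outside -1 to 1 is refused whole. A call with a gripper value outside its range is refused whole. "fingers" is the finger opening in mm, from 0 to 85.4, set as the call begins (left out, the last holds). The fingers move at their own pace and stop on an object; "grip_force" is the grip in N (left out, the last holds). Time passes only in rows, so rows that repeat a pose let the fingers close. It gives the time, the measured TCP pose, the force and the opening at its end, in the units of the state.
- bot.get_obs(): the state, without advancing time (a new reading comes with each control period).
- bot.read_camera(name): name is "side" or "top"; returns a dict with "pixels" (480x640x3 uint8, red, green, blue), "range_z" (480x640 float32, m along the optical axis (not along the pixel's ray), 0 where there is no reading), "fovy" (degrees; the focal length in pixels is half the picture's height over the tangent of half this angle, whatever the lens; pixels are square), "cx", "cy" (the principal point, pixels), "pose" (4x4, takes a point from camera to world coordinates). Camera axes: x right, y down, z forward; pixel columns grow to the right and rows downward; lengths in m; the calibration is good to about 2 mm. A picture is of the moment at which its call begins.
- bot.hand_in(): hands the job in, once; it reports no verdict.
The state is a dict: "t": time; "q": joint angles; "joint_vel": joint speeds; "joint_torque": joint torques, N m; "eef_pos": TCP position; "tool_rot": TCP orientation; "contact_force": force on the tool from outside, world axes, zero at the start; "torque": the same for the moment, N m; "gripper_width": opening from 0.0 (shut) to 1.0 (fully open).
Only numpy, scipy, OpenCV 4.12 (cv2) and the standard library are available. Lean on these libraries where they do the work, as an engineer would, in place of code of your own. Each camera call takes 0.05 s, during which the arm holds its last target.

## Working session

There is one attempt and no reset: what is moved stays moved. The work goes in short steps, Python scripts to look and compute and a tool call to move; the robot and the scene stay as the last step left them, time stands still between calls to the robot, and variables do not carry over. Pictures are saved under pics/ and viewed, and the job is handed in when it is done.

Besides the shell and the picture viewer there is one more tool, called after "Call:" as name(argument=value, ...) on one line, values as JSON. play_rows: Moves the arm, as the interface text tells. Shift numbers are shares of 400 mm and turn numbers shares of 360 degrees, none past 1 either way. Its arguments: {"type":"object","properties":{"motion":{"type":"array"},"fingers":{"type":"number"},"grip_force":{"type":"number"}},"required":["motion"]}

```bash
mkdir -p pics; cat > h.py <<'E'
import numpy as np, cv2
from station import bot
def snap(name,fn):
    c=bot.read_camera(name)
    cv2.imwrite('pics/'+fn,cv2.cvtColor(c['pixels'],cv2.COLOR_RGB2BGR))
    h=c['pixels'].shape[0]
    f=h/2/np.tan(np.radians(c['fovy'])/2)
    z=c['range_z'];v,u=np.mgrid[0:z.shape[0],0:z.shape[1]]
    P=np.stack([(u-c['cx'])/f*z,(v-c['cy'])/f*z,z],-1)
    T=np.array(c['pose']);W=P@T[:3,:3].T+T[:3,3]
    W[z==0]=np.nan
    return c,W
E
python3 - <<'E'
from h import *
print(bot.get_obs())
for n in('side','top'):
    c,W=snap(n,n+'0.png');print(n,c['fovy'],c['cx'],c['cy'],np.round(c['pose'],3))
    np.savez('/tmp/'+n+'0.npz',px=c['pixels'],W=W)
E
```

```text
{'t': 0.0, 'q': array([ 1.06387813,  0.4778302 ,  0.02233362,  1.55646573, -0.01155567,
        1.10928905, -0.0831011 ]), 'joint_vel': array([-0.00018631, -0.00011469,  0.00015285, -0.00110017,  0.00128417,
        0.00068767,  0.00065628]), 'joint_torque': array([-9.59926329e-04, -5.96458876e+01,  1.60729095e+00, -2.81206173e+01,
        1.23555015e-02,  9.43624880e-03,  3.66194934e-05]), 'eef_pos': array([ 0.26189341, -0.62147151,  0.23029937]), 'tool_rot': array([-9.04535541e-04,  9.80183280e-01,  1.98090553e-01, -2.27386054e-04]), 'contact_force': array([-0.66414991,  0.14234925, -0.00157696]), 'torque': array([0.015095  , 0.00345779, 0.00221791]), 'gripper_width': 1.0014241863119018}
side 50.187727903419336 317.9810210350002 228.18866572732455 [[-1.     0.    -0.013  0.628]
 [ 0.01   0.618 -0.786  0.905]
 [ 0.008 -0.786 -0.618  0.806]
 [ 0.     0.     0.     1.   ]]
top 46.383560864075896 325.1231565544704 235.9546925616661 [[-0.003 -0.99   0.139  0.437]
 [-0.999  0.009  0.045 -0.074]
 [-0.046 -0.139 -0.989  1.315]
 [ 0.     0.     0.     1.   ]]
```

View pics/side0.png

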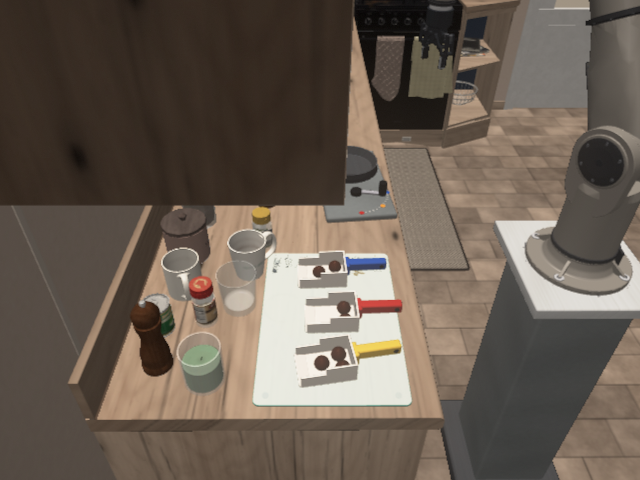

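View pics/top0.png

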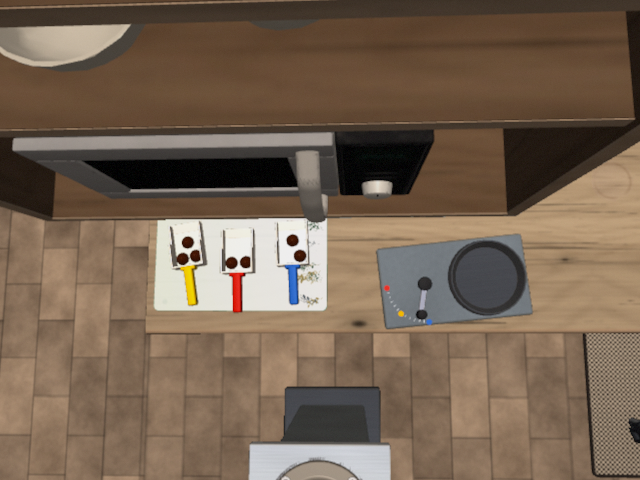

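The top view shows the pan at about (487,277), the lever pivot at (425,284) with its knob at (421,315), and the pivot-to-pan line slightly rotated. The scoops are yellow (187,245), red (238,250) and blue (293,245), with handles towards the robot. They hold 3, 2 and 2 chestnuts.

```bash
python3 - <<'E'
import numpy as np,cv2
d=np.load('/tmp/top0.npz');px=d['px'];W=d['W']
cv2.imwrite('pics/t0a.png',cv2.resize(cv2.cvtColor(px[205:325,140:340],cv2.COLOR_RGB2BGR),None,fx=4,fy=4,interpolation=cv2.INTER_CUBIC))
cv2.imwrite('pics/t0b.png',cv2.resize(cv2.cvtColor(px[225:335,370:540],cv2.COLOR_RGB2BGR),None,fx=4,fy=4,interpolation=cv2.INTER_CUBIC))
hsv=cv2.cvtColor(px,cv2.COLOR_RGB2HSV).astype(int)
H,S,V=hsv[...,0],hsv[...,1],hsv[...,2]
Z=W[...,2]
v,u=np.mgrid[0:480,0:640]
reg=(u>150)&(u<330)&(v>215)&(v<315)&(S>170)&(V>120)
for n,m in dict(yellow=(H>20)&(H<35),red=(H<6)|(H>174),blue=(H>105)&(H<130)).items():
    m=m&reg&(Z>0.03)
    p=W[m];c=p.mean(0);e=np.linalg.svd(p[:,:2]-c[:2],full_matrices=False)[2][0]
    if e[0]<0:e=-e
    t=(p[:,:2]-c[:2])@e
    f=c[:2]+t.max()*e;b=c[:2]+t.min()*e
    print(n,m.sum(),c.round(4),'yaw',np.degrees(np.arctan2(e[1],e[0])).round(1),'front',f.round(4),'back',b.round(4),'zmed',np.median(p[:,2]).round(4),'org',(b+133e-3*e).round(4),(f+43e-3*e).round(4))
# pan rim: points z~.05 within region
m=(u>440)&(u<535)&(v>230)&(v<325)&(Z>0.043)&(Z<0.06)
p=W[m];c,r=cv2.minEnclosingCircle(p[:,:2].astype(np.float32));print('rim',m.sum(),c,r,p[:,2].mean())
m=(u>460)&(u<515)&(v>250)&(v<300); print('floor z',np.nanmedian(Z[m]))
# lever knobs
m=(u>405)&(u<440)&(v>268)&(v<330)&(Z>0.06)
n,l,st,ce=cv2.connectedComponentsWithStats(m.astype(np.uint8))
for i in range(1,n): print('blob',st[i,4],ce[i],W[l==i].mean(0),W[l==i][:,2].max())
for q in [(387,288),(401,314),(430,322)]:print(q,W[q[1],q[0]])
# board corners
for q in [(160,222),(325,222),(157,308),(325,308)]:print(q,W[q[1],q[0]])
# slab
m=(np.abs(Z-0.024)<0.006)&(u>360)&(u<545)&(v>225)&(v<335);m=cv2.morphologyEx(m.astype(np.uint8),cv2.MORPH_OPEN,np.ones((3,3)))>0
print(cv2.minAreaRect(W[m][:,:2].astype(np.float32)))
E
```

```text
yellow 335 [0.5067 0.2928 0.0511] yaw 9.2 front [0.5481 0.2995] back [0.4611 0.2854] zmed 0.0513 org [0.5924 0.3067] [0.5906 0.3064]
red 325 [0.4907 0.1846 0.0514] yaw 1.6 front [0.532  0.1858] back [0.4453 0.1834] zmed 0.0514 org [0.5782 0.1871] [0.575 0.187]
blue 323 [0.508  0.0565 0.0512] yaw 2.4 front [0.5492 0.0583] back [0.4628 0.0546] zmed 0.0512 org [0.5956 0.0603] [0.5922 0.0601]
rim 727 (0.5201732516288757, -0.3811355531215668) 0.08459837734699249 0.048564332217379755
floor z 0.028597948982900467
blob 82 [422.23170732 313.64634146] [ 0.43844068 -0.22974296  0.07102975] 0.07555567638439253
(387, 288) [ 0.49660636 -0.15673411  0.02908701]
(401, 314) [ 0.43781583 -0.18724262  0.02907092]
(430, 322) [ 0.41971848 -0.25264627  0.02347108]
(160, 222) [0.65829536 0.38233704 0.0066118 ]
(325, 222) [ 0.65307367 -0.01491691  0.01372476]
(157, 308) [0.45334296 0.38275673 0.0030445 ]
(325, 308) [ 0.45207752 -0.01406337  0.0063132 ]
((0.5140436887741089, -0.30893123149871826), (0.1858435571193695, 0.335018128156662), 5.718635082244873)
```

View pics/t0a.png

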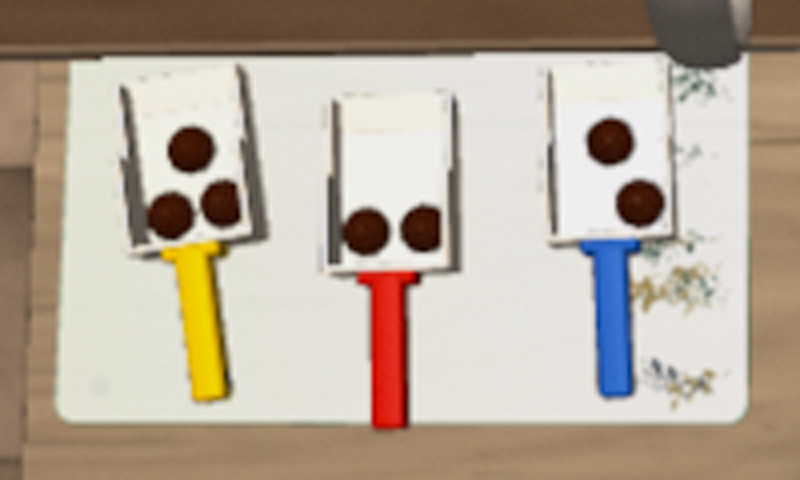

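View pics/t0b.png

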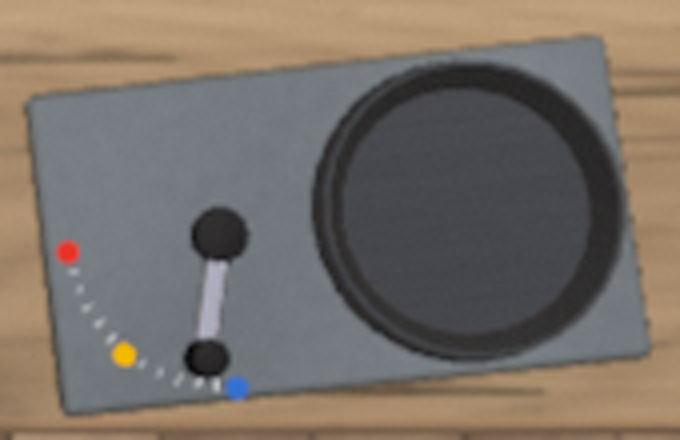

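```bash
cat >> h.py <<'E'
from scipy.spatial.transform import Rotation as Ro
F=np.diag([1.,-1,-1])
def Rt(yaw,al): # deg; al>0: fingers forward
    return Ro.from_euler('z',yaw,degrees=True).as_matrix()@F@Ro.from_euler('y',al,degrees=True).as_matrix()
PAN=np.array([.520,-.381,.028]); AG=20.; GL=np.array([-.080,0,.033])
def grasp_tcp(org,yaw,tilt=0,ag=AG,gl=GL):
    """tool pose holding scoop with origin org (world), yaw, tilt front down"""
    S=Ro.from_euler('z',yaw,degrees=True).as_matrix()@Ro.from_euler('y',tilt,degrees=True).as_matrix()
    R=Rt(yaw,ag-tilt)
    return np.array(org)+S@np.array(gl)+R@[0,0,.019],R
def lip_tcp(lip,yaw,tilt,ag=AG,gl=GL):
    S=Ro.from_euler('z',yaw,degrees=True).as_matrix()@Ro.from_euler('y',tilt,degrees=True).as_matrix()
    return grasp_tcp(np.array(lip)-S@[.064,0,.006],yaw,tilt,ag,gl)
def cur():
    o=bot.get_obs();q=o['tool_rot'];return np.array(o['eef_pos']),Ro.from_quat([q[1],q[2],q[3],q[0]]).as_matrix(),o
def plan(*T):
    p,R,o=cur()
    print('t',round(o['t'],2),'pos',p.round(4),'q',np.round(o['q'],2),'F',np.round(o['contact_force'],1),'w',round(o['gripper_width']*85.4,1))
    for tp,tR in T:
        s=R.T@(tp-p); r=Ro.from_matrix(R.T@tR).as_rotvec()
        print('  to',np.round(tp,4),'shift',(s/.4).round(4),'turn',(r/2/np.pi).round(4),'mm',round(np.linalg.norm(s)*1e3),'deg',round(np.degrees(np.linalg.norm(r)),1))
E
python3 - <<'E'
from h import *
p,R=grasp_tcp([.594,.060,.007],2.4)
plan((p+[0,0,.2],R),(p+[0,0,.1],R),(p,R))
E
```

```text
t 0.1 pos [ 0.2619 -0.6216  0.2304] q [ 1.06  0.48  0.02  1.56 -0.01  1.11 -0.08] F [-0.5 -1.1 -0.3] w 85.4
  to [0.5206 0.0569 0.2221] shift [ 1.2546 -1.312   0.0227] turn [-0.0102  0.055   0.0562] mm 726 deg 28.5
  to [0.5206 0.0569 0.1221] shift [ 1.2546 -1.3116  0.2727] turn [-0.0102  0.055   0.0562] mm 734 deg 28.5
  to [0.5206 0.0569 0.0221] shift [ 1.2546 -1.3112  0.5227] turn [-0.0102  0.055   0.0562] mm 755 deg 28.5
```

Call:
play_rows(motion=[[[0.1,-0.1,0],[0,0,0]],[[0.2,-0.2,0],[0,0.01,0.01]],[[0.3,-0.31,0],[0,0.02,0.02]],[[0.4,-0.42,0],[0,0.03,0.03]],[[0.5,-0.52,0],[0,0.04,0.04]],[[0.6,-0.63,0],[-0.01,0.05,0.05]],[[0.7,-0.73,0],[-0.01,0.055,0.056]],[[0.78,-0.82,0],[-0.01,0.055,0.056]]], fingers=85, grip_force=90)

```text
t: 0.9
eef_pos: [0.4025, -0.246, 0.2303]
tool_rot: [-0.004, 0.985, 0.02, 0.173]
contact_force: [-0.1, 0.0, 0.3]
gripper_width: 0.993
```

```bash
python3 - <<'E'
from h import *
p,R=grasp_tcp([.594,.060,.007],2.4)
plan((p+[0,0,.1],R),(p,R))
E
```

```text
t 0.9 pos [ 0.4025 -0.246   0.2303] q [ 0.77  0.03 -0.22  2.21 -0.32  0.64 -0.75] F [-0.1  0.   0.3] w 84.8
  to [0.5206 0.0569 0.1221] shift [ 0.2131 -0.7444  0.3663] turn [-0.0002  0.0001 -0.0003] mm 343 deg 0.1
  to [0.5206 0.0569 0.0221] shift [ 0.1277 -0.744   0.6013] turn [-0.0002  0.0001 -0.0003] mm 386 deg 0.1
```

Call:
play_rows(motion=[[[0.03,-0.1,0.05],[0,0,0]],[[0.06,-0.2,0.1],[0,0,0]],[[0.09,-0.3,0.15],[0,0,0]],[[0.12,-0.42,0.2],[0,0,0]],[[0.15,-0.53,0.25],[0,0,0]],[[0.18,-0.64,0.31],[0,0,0]],[[0.213,-0.744,0.366],[0,0,0]],[[0.213,-0.744,0.366],[0,0,0]]])

```text
t: 1.7
eef_pos: [0.5209, 0.0595, 0.1213]
tool_rot: [-0.005, 0.985, 0.021, 0.173]
contact_force: [0.9, 0.3, -0.2]
gripper_width: 0.996
```

```bash
python3 - <<'E'
from h import *
p,R=grasp_tcp([.594,.060,.007],2.4)
plan((p+[0,0,.04],R),(p,R))
snap('top','t1.png');snap('side','s1.png')
E
```

```text
t 1.7 pos [0.5209 0.0595 0.1213] q [-0.03  0.26 -0.28  2.26  0.5   0.33 -2.27] F [ 0.9  0.3 -0.2] w 85.1
  to [0.5206 0.0569 0.0621] shift [-0.0516  0.0067  0.1387] turn [-0.0004  0.0001 -0.    ] mm 59 deg 0.1
  to [0.5206 0.0569 0.0221] shift [-0.0857  0.007   0.2327] turn [-0.0004  0.0001 -0.    ] mm 99 deg 0.1
```

View pics/s1.png

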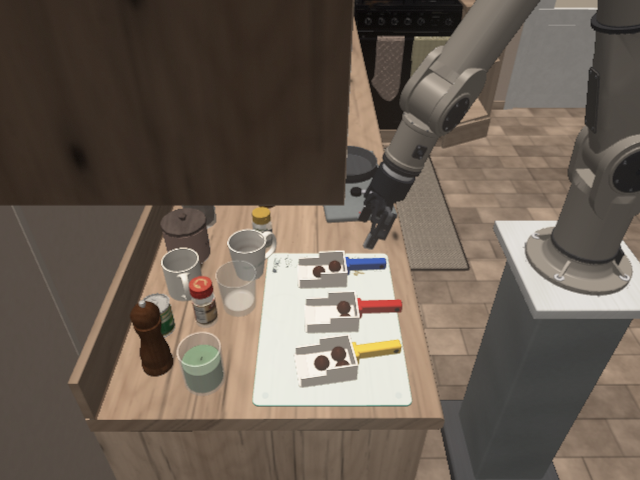

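View pics/t1.png

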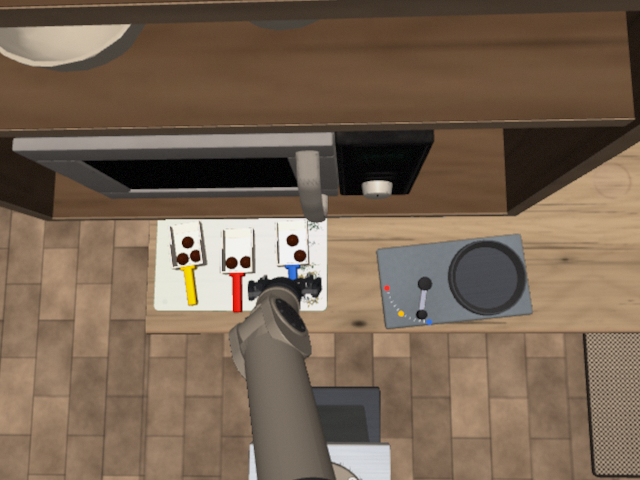

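```bash
sed -i 's/AG=20\./AG=0./' h.py; python3 - <<'E'
from h import *
p,R=grasp_tcp([.594,.060,.007],2.4)
print(p)
plan((p+[0,0,.08],R),(p+[0,0,.04],R),(p,R))
E
```

```text
[0.51407017 0.05664995 0.021     ]
t 1.8 pos [0.5211 0.0626 0.1212] q [-0.03  0.26 -0.29  2.25  0.49  0.33 -2.26] F [-0.9 -0.4 -0.4] w 85.1
  to [0.5141 0.0566 0.101 ] shift [-0.0343  0.0142  0.0411] turn [-0.0007 -0.0554  0.0011] mm 22 deg 19.9
  to [0.5141 0.0566 0.061 ] shift [-0.0684  0.0146  0.1351] turn [-0.0007 -0.0554  0.0011] mm 61 deg 19.9
  to [0.5141 0.0566 0.021 ] shift [-0.1025  0.0149  0.2291] turn [-0.0007 -0.0554  0.0011] mm 101 deg 19.9
```

Call:
play_rows(motion=[[[-0.01,0.01,0.01],[0,-0.018,0]],[[-0.02,0.012,0.02],[0,-0.037,0]],[[-0.034,0.014,0.041],[0,-0.0554,0.001]],[[-0.034,0.014,0.041],[0,-0.0554,0.001]],[[-0.034,0.014,0.041],[0,-0.0554,0.001]],[[-0.034,0.014,0.041],[0,-0.0554,0.001]]])

```text
t: 2.4
eef_pos: [0.513, 0.0563, 0.1011]
tool_rot: [-0.002, 1.0, 0.022, 0.0]
contact_force: [-0.0, 0.0, -0.1]
gripper_width: 0.997
```

```bash
python3 - <<'E'
from h import *
p,R=grasp_tcp([.594,.060,.007],2.4)
plan((p+[0,0,.04],R),(p,R))
E
```

```text
t 2.4 pos [0.513  0.0563 0.1011] q [ 0.11  0.42 -0.42  2.02  0.24  0.74 -1.98] F [-0.   0.  -0.1] w 85.1
  to [0.5141 0.0566 0.061 ] shift [ 0.0026 -0.0004  0.1002] turn [-0.0006 -0.0001  0.0002] mm 40 deg 0.2
  to [0.5141 0.0566 0.021 ] shift [ 2.600e-03 -1.000e-04  2.002e-01] turn [-0.0006 -0.0001  0.0002] mm 80 deg 0.2
```

Call:
play_rows(motion=[[[0,0,0.05],[0,0,0]],[[0.0026,0,0.1],[0,0,0]],[[0.0026,0,0.15],[0,0,0]],[[0.0026,0,0.2],[0,0,0]],[[0.0026,0,0.2],[0,0,0]],[[0.0026,0,0.2],[0,0,0]]])

```text
t: 3.0
eef_pos: [0.5135, 0.0567, 0.0217]
tool_rot: [-0.002, 1.0, 0.022, 0.0]
contact_force: [0.8, -1.0, 0.9]
gripper_width: 0.993
```

Call:
play_rows(motion=[[[0,0,0],[0,0,0]],[[0,0,0],[0,0,0]],[[0,0,0],[0,0,0]],[[0,0,0],[0,0,0]],[[0,0,0],[0,0,0]],[[0,0,0],[0,0,0]],[[0,0,0],[0,0,0]],[[0,0,0],[0,0,0]]], fingers=0, grip_force=90)

```text
t: 3.8
eef_pos: [0.5138, 0.0567, 0.0222]
tool_rot: [-0.002, 1.0, 0.022, 0.001]
contact_force: [-1.4, -0.5, 4.7]
gripper_width: 0.219
```

```bash
python3 - <<'E'
from h import *
plan()
snap('side','s2.png');snap('top','t2.png')
E
```

```text
t 3.8 pos [0.5138 0.0567 0.0222] q [ 0.06  0.55 -0.36  2.06  0.33  0.58 -2.06] F [-1.4 -0.5  4.7] w 18.7
```

View pics/s2.png

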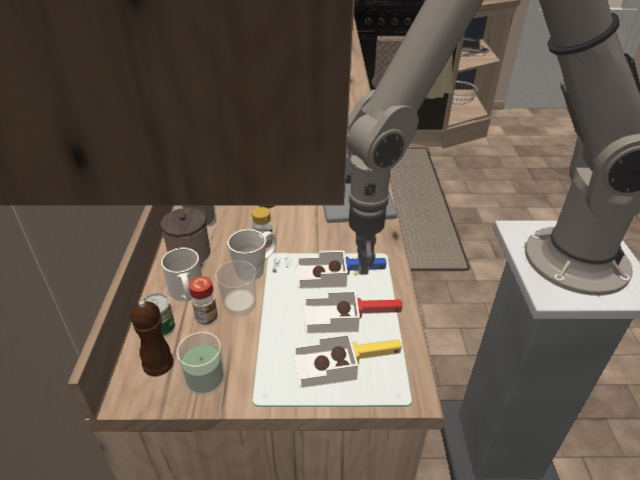

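```bash
cat >> h.py <<'E'
PY=-36.
def pour(tilt,up,back,side=0.,yaw=PY,ag=AG,gl=GL):
    d=np.array([np.cos(np.radians(yaw)),np.sin(np.radians(yaw)),0]);l=np.array([-d[1],d[0],0])
    return lip_tcp(PAN-back*d+side*l+[0,0,up],yaw,tilt,ag,gl)
E
python3 - <<'E'
from h import *
p,R=cur()[:2]
plan((p+[0,0,.13],Rt(2.4,6)),pour(-6,.09,.03))
E
```

```text
t 3.9 pos [0.5138 0.0567 0.0222] q [ 0.06  0.55 -0.36  2.06  0.33  0.58 -2.06] F [-1.7 -0.   5.3] w 18.6
  to [0.5138 0.0567 0.1522] shift [ 0.0004 -0.0011 -0.325 ] turn [-0.0006  0.0165  0.0003] mm 130 deg 5.9
  to [ 0.3792 -0.2787  0.1109] shift [-0.3728  0.8222 -0.2251] turn [-0.0062  0.016   0.1069] mm 372 deg 39.0
```

Call:
play_rows(motion=[[[0,0,-0.02],[0,0,0]],[[0,0,-0.06],[0,0.004,0]],[[0,0,-0.11],[0,0.008,0]],[[0,0,-0.17],[0,0.012,0]],[[0,0,-0.23],[0,0.0165,0]],[[0,0,-0.28],[0,0.0165,0]],[[0,0,-0.31],[0,0.0165,0]],[[0,0,-0.325],[0,0.0165,0]]])

```text
t: 4.7
eef_pos: [0.514, 0.0562, 0.1533]
tool_rot: [-0.003, 0.998, 0.022, 0.053]
contact_force: [0.9, 0.7, -1.8]
gripper_width: 0.218
```

```bash
python3 - <<'E'
from h import *
p1,R1=pour(-6,.13,.03)
plan((p1,R1),pour(-6,.09,.03))
snap('side','s3.png')
E
```

```text
t 4.7 pos [0.514  0.0562 0.1533] q [ 0.14  0.3  -0.44  2.06  0.22  0.72 -1.97] F [ 0.9  0.7 -1.8] w 18.6
  to [ 0.3792 -0.2787  0.1509] shift [-0.3715  0.8218 -0.0363] turn [-0.0118 -0.      0.1063] mm 361 deg 38.5
  to [ 0.3792 -0.2787  0.1109] shift [-0.382   0.8222  0.0631] turn [-0.0118 -0.      0.1063] mm 364 deg 38.5
```

View pics/s3.png

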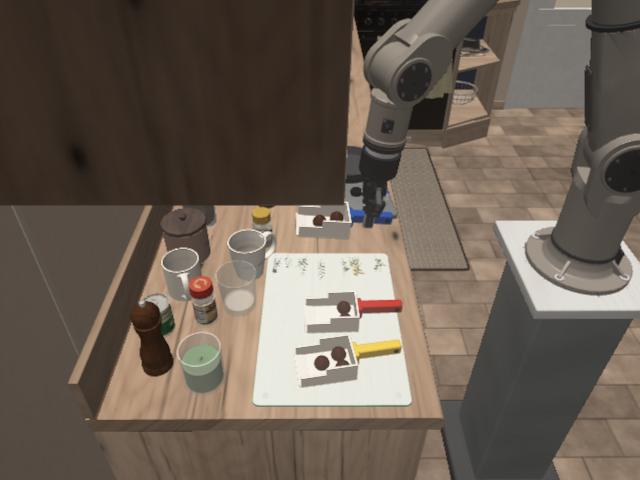

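Call:
play_rows(motion=[[[-0.008,0.018,0],[0,0,0.002]],[[-0.024,0.052,0],[0,0,0.007]],[[-0.046,0.102,0],[-0.001,0,0.013]],[[-0.07,0.155,-0.005],[-0.002,0,0.02]],[[-0.094,0.208,-0.01],[-0.003,0,0.027]],[[-0.118,0.261,-0.01],[-0.004,0,0.034]],[[-0.142,0.314,-0.015],[-0.005,0,0.041]],[[-0.166,0.367,-0.015],[-0.005,0,0.047]]])

```text
t: 5.55
eef_pos: [0.4525, -0.0954, 0.1515]
tool_rot: [0.005, 0.99, -0.128, 0.052]
contact_force: [-0.4, -0.5, -1.9]
gripper_width: 0.218
```

```bash
python3 - <<'E'
from h import *
plan(pour(-6,.13,.03))
E
```

```text
t 5.55 pos [ 0.4525 -0.0954  0.1515] q [ 0.36  0.2  -0.33  2.18  0.14  0.67 -1.89] F [-0.4 -0.5 -1.9] w 18.6
  to [ 0.3792 -0.2787  0.1509] shift [-0.0602  0.4897 -0.0063] turn [-0.0066  0.0001  0.0586] mm 197 deg 21.2
```

Call:
play_rows(motion=[[[-0.008,0.06,0],[-0.001,0,0.007]],[[-0.016,0.13,0],[-0.002,0,0.015]],[[-0.025,0.2,0],[-0.003,0,0.024]],[[-0.033,0.27,0],[-0.004,0,0.033]],[[-0.042,0.34,-0.003],[-0.005,0,0.041]],[[-0.05,0.41,-0.005],[-0.006,0,0.049]],[[-0.056,0.46,-0.006],[-0.0066,0,0.055]],[[-0.06,0.49,-0.006],[-0.0066,0,0.0586]]])

```text
t: 6.35
eef_pos: [0.3776, -0.2807, 0.1505]
tool_rot: [0.016, 0.949, -0.311, 0.049]
contact_force: [0.1, 0.1, -0.9]
gripper_width: 0.217
```

```bash
python3 - <<'E'
from h import *
plan(pour(-6,.04,.03),pour(8,.03,.03),pour(20,.02,.03))
snap('side','s4.png');snap('top','t4.png')
E
```

```text
t 6.35 pos [ 0.3776 -0.2807  0.1505] q [ 0.63  0.2  -0.15  2.18  0.07  0.66 -1.77] F [ 0.1  0.1 -0.9] w 18.5
  to [ 0.3792 -0.2787  0.0609] shift [-0.0228 -0.0066  0.2228] turn [ 0.0001  0.0002 -0.0008] mm 90 deg 0.3
  to [ 0.3813 -0.2802  0.086 ] shift [-0.01   -0.0066  0.1611] turn [ 0.     -0.0387 -0.0008] mm 65 deg 13.9
  to [ 0.3885 -0.2854  0.1048] shift [ 0.017  -0.0067  0.1167] turn [-0.0001 -0.072  -0.0008] mm 47 deg 25.9
```

View pics/t4.png

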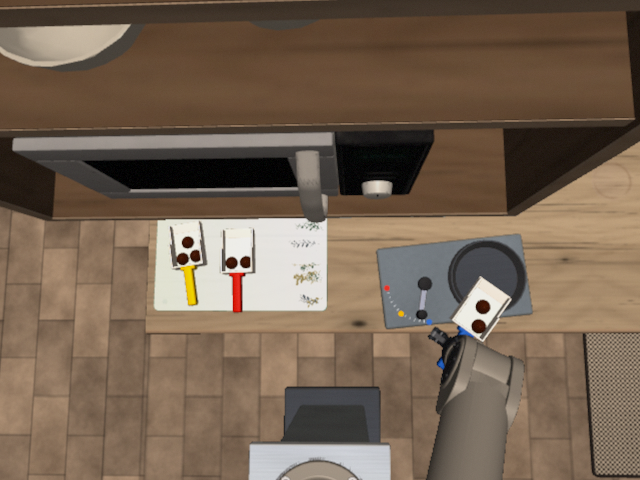

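```bash
python3 - <<'E'
from h import *
plan(pour(4,.09,.03),pour(12,.055,.03),pour(20,.03,.03),pour(25,.022,.03),pour(30,.02,.03),pour(37,.02,.03))
E
```

```text
t 6.45 pos [ 0.3781 -0.2802  0.1505] q [ 0.63  0.2  -0.15  2.17  0.07  0.66 -1.77] F [ 0.5  0.9 -1.3] w 18.5
  to [ 0.38   -0.2793  0.136 ] shift [-0.0014 -0.0047  0.0362] turn [ 0.     -0.0276 -0.0006] mm 15 deg 9.9
  to [ 0.3831 -0.2816  0.1208] shift [ 0.0044 -0.0047  0.0752] turn [-0.     -0.0498 -0.0006] mm 30 deg 17.9
  to [ 0.3885 -0.2854  0.1148] shift [ 0.0193 -0.0048  0.0918] turn [-0.0001 -0.072  -0.0006] mm 38 deg 25.9
  to [ 0.3929 -0.2886  0.1181] shift [ 0.0337 -0.0048  0.0849] turn [-0.0001 -0.0859 -0.0006] mm 37 deg 30.9
  to [ 0.3981 -0.2924  0.1269] shift [ 0.0519 -0.0049  0.0646] turn [-0.0001 -0.0998 -0.0006] mm 33 deg 35.9
  to [ 0.4066 -0.2986  0.1411] shift [ 0.0817 -0.005   0.0322] turn [-1.000e-04 -1.193e-01 -6.000e-04] mm 35 deg 42.9
```

View pics/s4.png

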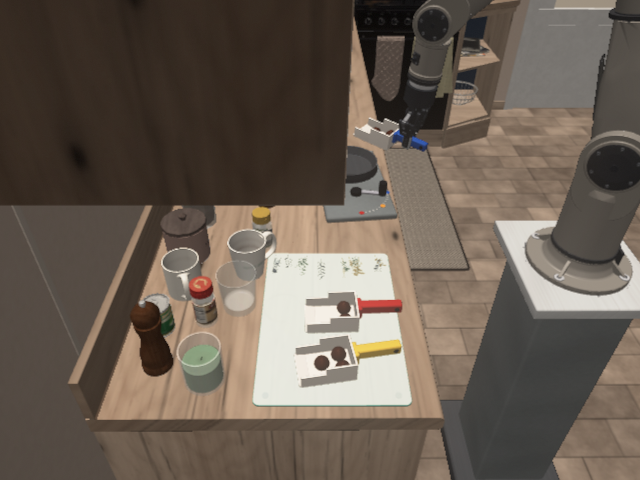

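Call:
play_rows(motion=[[[0,-0.003,0.018],[0,-0.014,0]],[[-0.001,-0.005,0.036],[0,-0.0276,0]],[[0.002,-0.005,0.056],[0,-0.039,0]],[[0.0044,-0.005,0.075],[0,-0.05,0]],[[0.012,-0.005,0.084],[0,-0.061,0]],[[0.0193,-0.005,0.092],[0,-0.072,0]],[[0.0193,-0.005,0.092],[0,-0.072,0]],[[0.0193,-0.005,0.092],[0,-0.072,0]]])

```text
t: 7.25
eef_pos: [0.389, -0.2844, 0.1142]
tool_rot: [-0.054, 0.936, -0.305, -0.165]
contact_force: [0.7, -0.7, -2.5]
gripper_width: 0.214
```

```bash
python3 - <<'E'
from h import *
plan(pour(25,.022,.03),pour(30,.02,.03),pour(37,.02,.03))
c,W=snap('side','s5.png');im=cv2.imread('pics/s5.png')[80:220,300:460];cv2.imwrite('pics/s5z.png',cv2.resize(im,None,fx=4,fy=4))
E
```

```text
t 7.25 pos [ 0.389  -0.2844  0.1142] q [ 0.63  0.51 -0.13  1.86  0.02  1.12 -1.71] F [ 0.7 -0.7 -2.5] w 18.3
  to [ 0.3929 -0.2886  0.1181] shift [ 0.0099  0.0027 -0.0139] turn [-0.0002 -0.014  -0.0003] mm 7 deg 5.0
  to [ 0.3981 -0.2924  0.1269] shift [ 0.0175  0.0027 -0.0401] turn [-0.0002 -0.0279 -0.0003] mm 18 deg 10.0
  to [ 0.4066 -0.2986  0.1411] shift [ 0.0302  0.0026 -0.0823] turn [-0.0002 -0.0473 -0.0003] mm 35 deg 17.0
```

View pics/s5z.png

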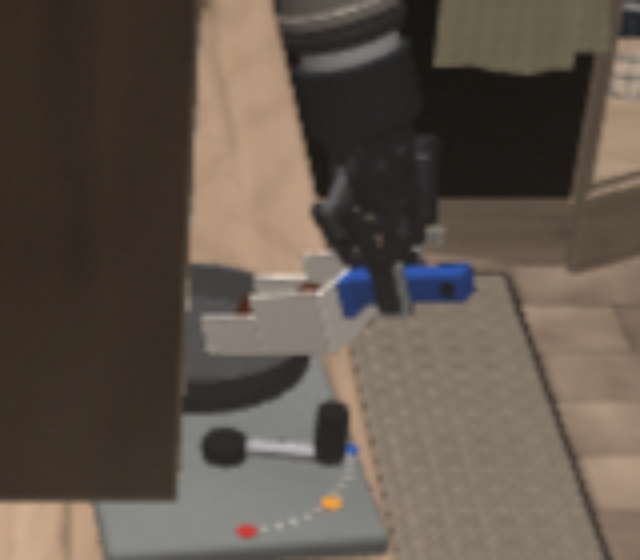

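```bash
cat >> h.py <<'E'
HUE=dict(yellow=(20,35),red=(-8,6),blue=(105,130))
def handle(name,col,fn='tmp.png',box=None):
    c,W=snap(name,fn);px=c['pixels'];h=cv2.cvtColor(px,cv2.COLOR_RGB2HSV).astype(int)
    H=h[...,0].copy()
    if col=='red':H[H>170]-=180
    a,b=HUE[col];m=(H>a)&(H<b)&(h[...,1]>150)&(h[...,2]>60)&(W[...,2]>.03)
    n,l,st,ce=cv2.connectedComponentsWithStats(m.astype(np.uint8),connectivity=8)
    i=1+np.argmax(st[1:,4]);m=l==i
    p=W[m];c0=np.median(p,0);p=p[np.linalg.norm(p-c0,axis=1)<.09]
    c0=p.mean(0);e=np.linalg.svd(p-c0,full_matrices=False)[2][0]
    t=(p-c0)@e
    print(col,name,len(p),'c',c0.round(4),'dir',e.round(3),'elev',np.degrees(np.arcsin(e[2])).round(1),'az',np.degrees(np.arctan2(e[1],e[0])).round(1),'ext',(t.max()-t.min()).round(3))
E
python3 -c "
from h import *
handle('side','blue')"
```

```text
blue side 62 c [ 0.3726 -0.2685  0.1506] dir [-0.742  0.609  0.279] elev 16.2 az 140.6 ext 0.053
```

Call:
play_rows(motion=[[[0.0099,0.0027,-0.014],[0,-0.014,0]],[[0.0175,0.0027,-0.04],[0,-0.028,0]],[[0.024,0.0027,-0.061],[0,-0.038,0]],[[0.03,0.0027,-0.082],[0,-0.047,0]],[[0.03,0.0027,-0.082],[0,-0.047,0]],[[0.03,0.0027,-0.082],[0,-0.047,0]],[[0.03,0.0027,-0.082],[0,-0.047,0]],[[0.03,0.0027,-0.082],[0,-0.047,0]]])

```text
t: 8.15
eef_pos: [0.4053, -0.2984, 0.142]
tool_rot: [-0.098, 0.902, -0.294, -0.3]
contact_force: [1.1, -0.3, -1.6]
gripper_width: 0.218
```

```bash
cat >> h.py <<'E'
def zoom(name,fn,r0,r1,c0,c1,k=4):
    c,W=snap(name,fn);cv2.imwrite('pics/'+fn,cv2.resize(cv2.imread('pics/'+fn)[r0:r1,c0:c1],None,fx=k,fy=k,interpolation=cv2.INTER_CUBIC));return c,W
E
python3 - <<'E'
from h import *
zoom('top','t6.png',220,360,400,560);zoom('side','s6.png',80,220,300,460)
plan(pour(37,.02,.03),pour(45,.02,.03))
handle('side','blue')
E
```

```text
t 8.25 pos [ 0.4055 -0.2985  0.142 ] q [ 0.62  0.68 -0.11  1.6  -0.    1.51 -1.69] F [ 0.2  0.1 -1.2] w 18.9
  to [ 0.4066 -0.2986  0.1411] shift [ 0.0032 -0.0014  0.0005] turn [-0.0003 -0.0005 -0.0003] mm 1 deg 0.2
  to [ 0.4179 -0.3068  0.1555] shift [ 0.0096 -0.0015 -0.0494] turn [-0.0003 -0.0227 -0.0003] mm 20 deg 8.2
blue side 69 c [ 0.3945 -0.2831  0.1822] dir [ 0.825 -0.416 -0.382] elev -22.5 az -26.7 ext 0.049
```

View pics/t6.png

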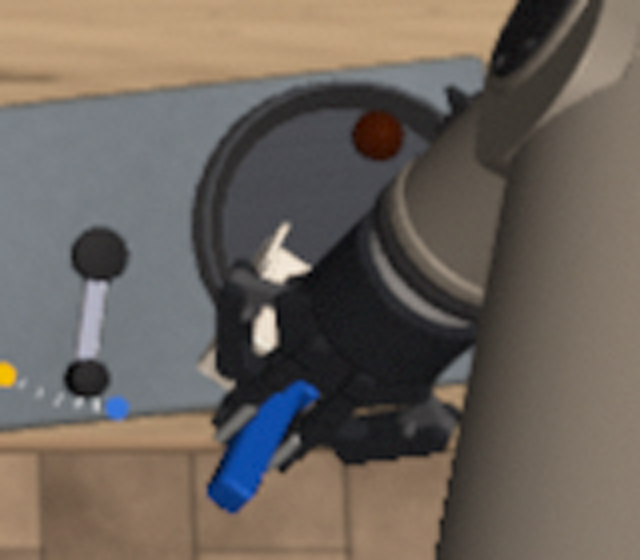

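View pics/s6.png

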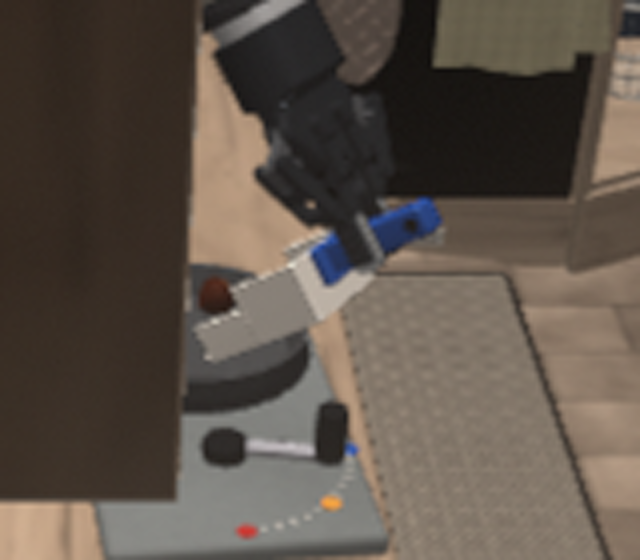

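Call:
play_rows(motion=[[[0.005,0,-0.025],[0,-0.011,0]],[[0.0096,0,-0.05],[0,-0.0225,0]],[[0.0096,0,-0.05],[0,-0.0225,0]],[[0.0096,0,-0.05],[0,-0.0225,0]],[[0.0096,0,-0.05],[0,-0.0225,0]],[[0.0096,0,-0.05],[0,-0.0225,0]]])

```text
t: 8.9
eef_pos: [0.4174, -0.3073, 0.156]
tool_rot: [-0.118, 0.879, -0.287, -0.363]
contact_force: [-0.8, 0.0, -0.9]
gripper_width: 0.22
```

```bash
python3 - <<'E'
from h import *
zoom('side','s7.png',80,220,300,460)
plan(pour(30,.05,.04),pour(15,.09,.06),pour(0,.13,.06))
E
```

```text
t 8.95 pos [ 0.4175 -0.3073  0.156 ] q [ 0.61  0.76 -0.1   1.47 -0.01  1.69 -1.69] F [ 0.4  0.1 -2.3] w 18.8
  to [ 0.39   -0.2865  0.1569] shift [-0.0626 -0.0014  0.0591] turn [-0.0003  0.0413 -0.0003] mm 34 deg 14.9
  to [ 0.3606 -0.2652  0.163 ] shift [-0.1377 -0.0011  0.1124] turn [-0.0002  0.083  -0.0004] mm 71 deg 29.9
  to [ 0.355  -0.2611  0.166 ] shift [-0.1553 -0.0011  0.1194] turn [-0.0002  0.1247 -0.0004] mm 78 deg 44.9
```

View pics/s7.png

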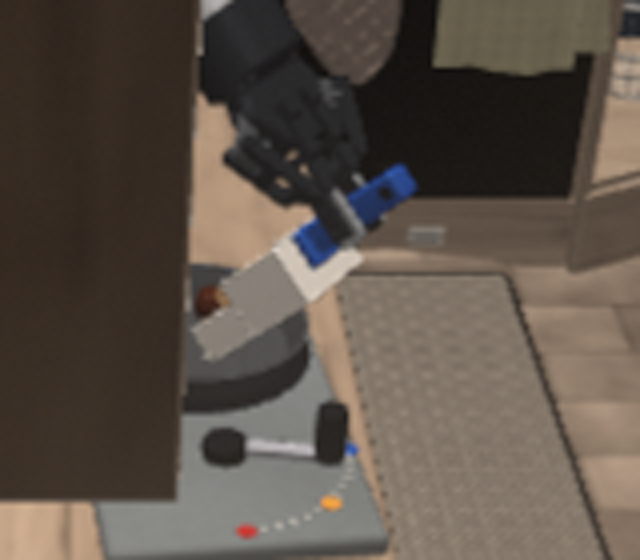

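Call:
play_rows(motion=[[[-0.03,0,0.03],[0,0.02,0]],[[-0.0626,0,0.059],[0,0.0413,0]],[[-0.1,0,0.086],[0,0.062,0]],[[-0.1377,0,0.1124],[0,0.083,0]],[[-0.147,0,0.116],[0,0.104,0]],[[-0.155,0,0.119],[0,0.1247,0]],[[-0.155,0,0.119],[0,0.1247,0]]])

```text
t: 9.65
eef_pos: [0.3506, -0.2593, 0.1663]
tool_rot: [0.001, 0.951, -0.31, 0.0]
contact_force: [0.3, 0.2, -1.5]
gripper_width: 0.219
```

```bash
python3 - <<'E'
from h import *
zoom('side','s8.png',80,220,300,460);zoom('top','t8.png',220,360,400,560)
p,R=grasp_tcp([.594,.060,.007],2.4)
plan((p+[0,0,.14],R))
E
```

```text
t 9.75 pos [ 0.3542 -0.2612  0.1668] q [ 0.63  0.18 -0.16  2.15  0.04  0.81 -1.75] F [-0.3 -0.6 -1.3] w 18.4
  to [0.5141 0.0566 0.161 ] shift [-0.1461 -0.8775  0.0142] turn [ 1.000e-04 -1.000e-04 -1.071e-01] mm 356 deg 38.6
```

View pics/s8.png

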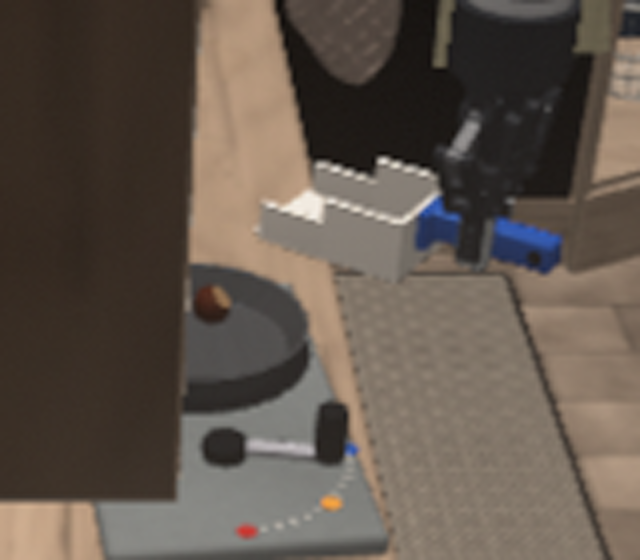

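View pics/t8.png

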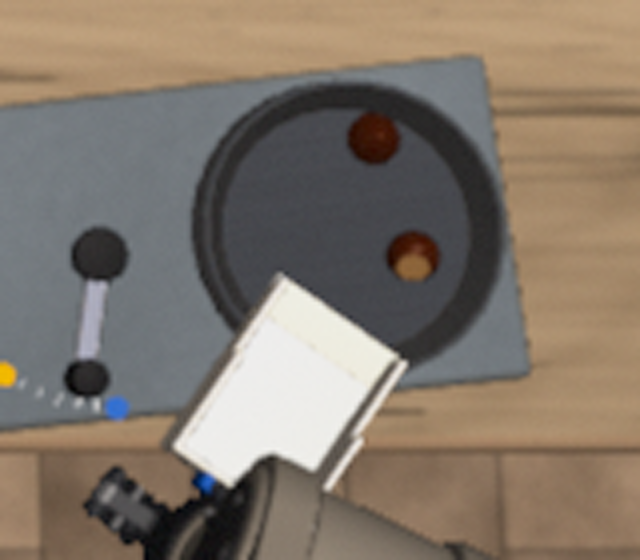

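Call:
play_rows(motion=[[[-0.01,-0.06,0],[0,0,-0.007]],[[-0.03,-0.17,0],[0,0,-0.02]],[[-0.048,-0.29,0.004],[0,0,-0.035]],[[-0.067,-0.4,0.006],[0,0,-0.05]],[[-0.085,-0.51,0.008],[0,0,-0.064]],[[-0.104,-0.62,0.01],[0,0,-0.078]],[[-0.12,-0.72,0.012],[0,0,-0.09]],[[-0.133,-0.8,0.013],[0,0,-0.1]]])

```text
t: 10.55
eef_pos: [0.5021, 0.0314, 0.1614]
tool_rot: [-0.001, 1.0, 0.001, -0.0]
contact_force: [0.1, -0.0, -2.6]
gripper_width: 0.218
```

```bash
python3 - <<'E'
from h import *
p=np.array([.5138,.0567,.0222]);R=Rt(2.4,0)
plan((p+[0,0,.1],R),(p+[0,0,.03],R),(p,R))
zoom('top','t9.png',205,325,140,340)
E
```

```text
t 10.55 pos [0.5021 0.0314 0.1614] q [ 0.19  0.32 -0.44  2.01  0.17  0.86 -1.92] F [ 0.1 -0.  -2.6] w 18.6
  to [0.5138 0.0567 0.1222] shift [ 0.0293 -0.0631  0.0982] turn [-0.0002  0.     -0.0064] mm 48 deg 2.3
  to [0.5138 0.0567 0.0522] shift [ 0.0293 -0.0629  0.2732] turn [-0.0002  0.     -0.0064] mm 113 deg 2.3
  to [0.5138 0.0567 0.0222] shift [ 0.0293 -0.0628  0.3482] turn [-0.0002  0.     -0.0064] mm 142 deg 2.3
```

View pics/t9.png

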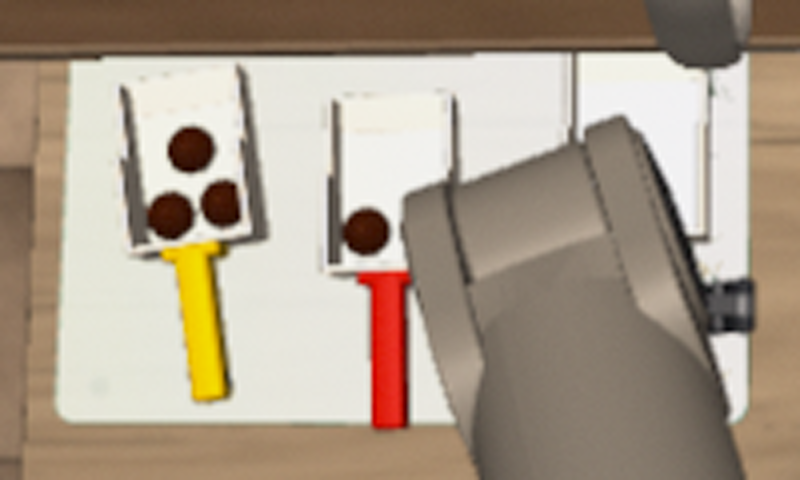

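Call:
play_rows(motion=[[[0.029,-0.063,0.06],[0,0,-0.0064]],[[0.029,-0.063,0.13],[0,0,-0.0064]],[[0.029,-0.063,0.2],[0,0,-0.0064]],[[0.029,-0.063,0.27],[0,0,-0.0064]],[[0.029,-0.063,0.31],[0,0,-0.0064]],[[0.029,-0.063,0.335],[0,0,-0.0064]],[[0.029,-0.063,0.348],[0,0,-0.0064]],[[0.029,-0.063,0.348],[0,0,-0.0064]]])

```text
t: 11.4
eef_pos: [0.5171, 0.063, 0.023]
tool_rot: [-0.002, 1.0, 0.025, 0.002]
contact_force: [0.8, 0.5, -0.9]
gripper_width: 0.217
```

Call:
play_rows(motion=[[[0,0,0],[0,0,0]],[[0,0,0],[0,0,0]],[[0,0,0],[0,0,0]],[[0,0,0],[0,0,0]],[[0,0,0],[0,0,0]],[[0,0,0],[0,0,0]]], fingers=85)

```text
t: 12.0
eef_pos: [0.517, 0.0629, 0.023]
tool_rot: [-0.002, 1.0, 0.025, 0.002]
contact_force: [0.2, -0.3, -0.7]
gripper_width: 0.992
```

Call:
play_rows(motion=[[[0,0,-0.05],[0,0,0]],[[0,0,-0.12],[0,0,0]],[[0,0,-0.2],[0,0,0]],[[0,0,-0.25],[0,0,0]],[[0,0,-0.25],[0,0,0]]])

```text
t: 12.5
eef_pos: [0.5187, 0.0629, 0.1258]
tool_rot: [-0.003, 1.0, 0.025, 0.005]
contact_force: [0.2, -0.1, -0.4]
gripper_width: 0.999
```

```bash
python3 - <<'E'
from h import *
p,R=grasp_tcp([.5766,.187,.007],1.6)
p[2]=.0215
plan((p+[0,0,.1],R),(p,R))
handle('top','red')
zoom('side','s10.png',200,420,240,440,3)
E
```

```text
t 12.5 pos [0.5187 0.0629 0.1258] q [ 0.13  0.39 -0.45  2.    0.23  0.79 -1.97] F [ 0.2 -0.1 -0.4] w 85.3
  to [0.4966 0.1848 0.1215] shift [-0.0403 -0.307   0.0121] turn [-0.0009 -0.0014  0.0034] mm 124 deg 1.4
  to [0.4966 0.1848 0.0215] shift [-0.0425 -0.3057  0.2621] turn [-0.0009 -0.0014  0.0034] mm 162 deg 1.4
red top 147 c [0.465  0.185  0.0506] dir [-0.975 -0.219 -0.026] elev -1.5 az -167.3 ext 0.057
```

View pics/s10.png

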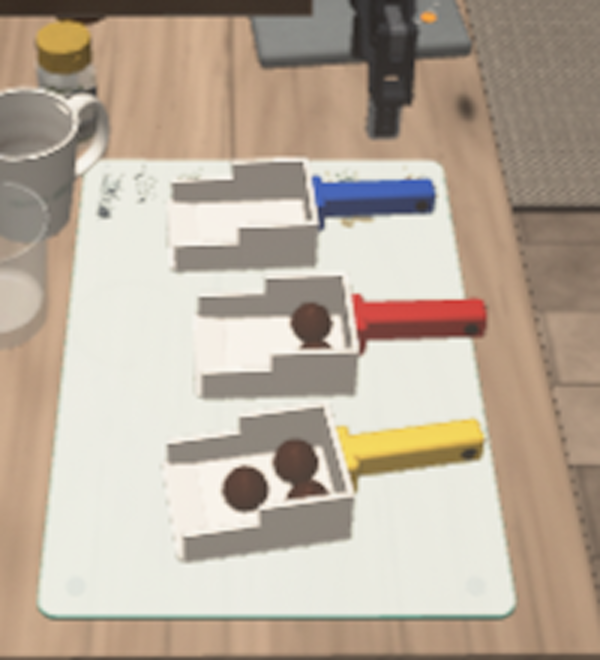

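Call:
play_rows(motion=[[[-0.01,-0.07,0],[0,0,0]],[[-0.02,-0.15,0],[0,0,0]],[[-0.03,-0.23,0.006],[0,0,0.0034]],[[-0.04,-0.307,0.012],[-0.0009,-0.0014,0.0034]],[[-0.04,-0.307,0.012],[-0.0009,-0.0014,0.0034]],[[-0.04,-0.307,0.012],[-0.0009,-0.0014,0.0034]]])

```text
t: 13.2
eef_pos: [0.4936, 0.1844, 0.1173]
tool_rot: [0.001, 1.0, 0.015, -0.004]
contact_force: [-0.8, -0.6, -0.3]
gripper_width: 0.998
```

```bash
python3 - <<'E'
from h import *
p,R=grasp_tcp([.5766,.187,.007],1.6)
p[2]=.0215
plan((p,R))
E
```

```text
t 13.2 pos [0.4936 0.1844 0.1173] q [-0.1   0.42 -0.46  1.98  0.26  0.8  -2.25] F [-0.8 -0.6 -0.3] w 85.2
  to [0.4966 0.1848 0.0215] shift [ 0.0092 -0.0011  0.2395] turn [0.0003 0.0011 0.0003] mm 96 deg 0.4
```

Call:
play_rows(motion=[[[0.004,0,0.06],[0,0,0]],[[0.009,0,0.13],[0,0.001,0]],[[0.009,0,0.19],[0,0.001,0]],[[0.009,0,0.23],[0,0.001,0]],[[0.009,0,0.2395],[0,0.001,0]],[[0.009,0,0.2395],[0,0.001,0]]])

```text
t: 13.8
eef_pos: [0.4961, 0.1829, 0.0207]
tool_rot: [0.002, 1.0, 0.014, -0.001]
contact_force: [-0.3, 0.8, -0.4]
gripper_width: 0.992
```

Call:
play_rows(motion=[[[0,0,0],[0,0,0]],[[0,0,0],[0,0,0]],[[0,0,0],[0,0,0]],[[0,0,0],[0,0,0]],[[0,0,0],[0,0,0]],[[0,0,0],[0,0,0]],[[0,0,0],[0,0,0]],[[0,0,0],[0,0,0]]], fingers=0, grip_force=90)

```text
t: 14.6
eef_pos: [0.4965, 0.1831, 0.0212]
tool_rot: [0.001, 1.0, 0.014, -0.001]
contact_force: [-0.7, -0.2, 5.6]
gripper_width: 0.218
```

```bash
python3 - <<'E'
from h import *
p,R,_=cur()
plan((p+[0,0,.13],Rt(1.6,6)))
print(np.degrees(np.arctan2(R[1,0],R[0,0])))
E
```

```text
t 14.6 pos [0.4965 0.1831 0.0212] q [-0.16  0.57 -0.39  2.03  0.37  0.61 -2.35] F [-0.7 -0.2  5.6] w 18.7
  to [0.4965 0.1831 0.1512] shift [-0.0006  0.0009 -0.325 ] turn [0.0004 0.0169 0.0001] mm 130 deg 6.1
1.635812621718587
```

Call:
play_rows(motion=[[[0,0,-0.02],[0,0,0]],[[0,0,-0.06],[0,0.004,0]],[[0,0,-0.11],[0,0.008,0]],[[0,0,-0.17],[0,0.012,0]],[[0,0,-0.23],[0,0.0165,0]],[[0,0,-0.28],[0,0.0165,0]],[[0,0,-0.31],[0,0.0165,0]],[[0,0,-0.325],[0,0.0165,0]]])

```text
t: 15.4
eef_pos: [0.4971, 0.1836, 0.1524]
tool_rot: [0.0, 0.999, 0.014, 0.052]
contact_force: [0.3, -0.4, -1.9]
gripper_width: 0.216
```

```bash
python3 - <<'E'
from h import *
plan((np.array([.48,-.08,.151]),Rt(-16,6)),pour(-6,.13,.03))
E
```

```text
t 15.4 pos [0.4971 0.1836 0.1524] q [-0.12  0.33 -0.45  2.02  0.28  0.75 -2.29] F [ 0.3 -0.4 -1.9] w 18.5
  to [ 0.48  -0.08   0.151] shift [-0.0617  0.6574 -0.0013] turn [-0.0047  0.0002  0.0487] mm 264 deg 17.6
  to [ 0.3792 -0.2787  0.1509] shift [-0.3264  1.1468 -0.0273] turn [-1.05e-02  1.00e-04  1.04e-01] mm 477 deg 37.6
```

Call:
play_rows(motion=[[[-0.003,0.03,0],[0,0,0.002]],[[-0.008,0.09,0],[0,0,0.007]],[[-0.017,0.18,0],[-0.001,0,0.013]],[[-0.026,0.275,0],[-0.002,0,0.02]],[[-0.035,0.37,0],[-0.003,0,0.027]],[[-0.044,0.465,0],[-0.004,0,0.034]],[[-0.053,0.56,0],[-0.0045,0,0.041]],[[-0.061,0.65,0],[-0.0047,0,0.048]]])

```text
t: 16.2
eef_pos: [0.4785, -0.0796, 0.1493]
tool_rot: [0.008, 0.989, -0.138, 0.05]
contact_force: [1.3, -0.1, -1.1]
gripper_width: 0.217
```

```bash
python3 - <<'E'
from h import *
plan(pour(-6,.13,.03))
E
```

```text
t 16.2 pos [ 0.4785 -0.0796  0.1493] q [ 0.29  0.24 -0.3   2.13  0.16  0.69 -1.97] F [ 1.3 -0.1 -1.1] w 18.5
  to [ 0.3792 -0.2787  0.1509] shift [-0.1013  0.5467 -0.0135] turn [-0.0055  0.0005  0.0555] mm 222 deg 20.1
```

Call:
play_rows(motion=[[[-0.015,0.08,0],[-0.001,0,0.008]],[[-0.031,0.165,-0.004],[-0.002,0,0.017]],[[-0.046,0.25,-0.006],[-0.003,0,0.026]],[[-0.061,0.33,-0.008],[-0.004,0,0.034]],[[-0.075,0.41,-0.01],[-0.005,0,0.042]],[[-0.088,0.475,-0.012],[-0.0055,0,0.048]],[[-0.097,0.525,-0.013],[-0.0055,0,0.053]],[[-0.1013,0.5467,-0.0135],[-0.0055,0,0.0555]]])

```text
t: 17.0
eef_pos: [0.3766, -0.2806, 0.1498]
tool_rot: [0.016, 0.949, -0.311, 0.047]
contact_force: [0.3, -0.1, -1.6]
gripper_width: 0.218
```

```bash
python3 - <<'E'
from h import *
plan(pour(4,.09,.03),pour(12,.055,.03),pour(20,.03,.03),pour(25,.022,.03))
zoom('top','t11.png',220,360,400,560)
E
```

```text
t 17.0 pos [ 0.3766 -0.2806  0.1498] q [ 0.61  0.2  -0.13  2.18  0.07  0.67 -1.77] F [ 0.3 -0.1 -1.6] w 18.6
  to [ 0.38   -0.2793  0.136 ] shift [ 0.0013 -0.0078  0.0348] turn [ 0.0002 -0.0269 -0.0009] mm 14 deg 9.7
  to [ 0.3831 -0.2816  0.1208] shift [ 0.0072 -0.0079  0.0737] turn [ 0.0002 -0.0491 -0.0009] mm 30 deg 17.7
  to [ 0.3885 -0.2854  0.1148] shift [ 0.0222 -0.008   0.0903] turn [ 0.0001 -0.0714 -0.0009] mm 37 deg 25.7
  to [ 0.3929 -0.2886  0.1181] shift [ 0.0366 -0.0081  0.0833] turn [ 0.0001 -0.0852 -0.0009] mm 37 deg 30.7
```

View pics/t11.png

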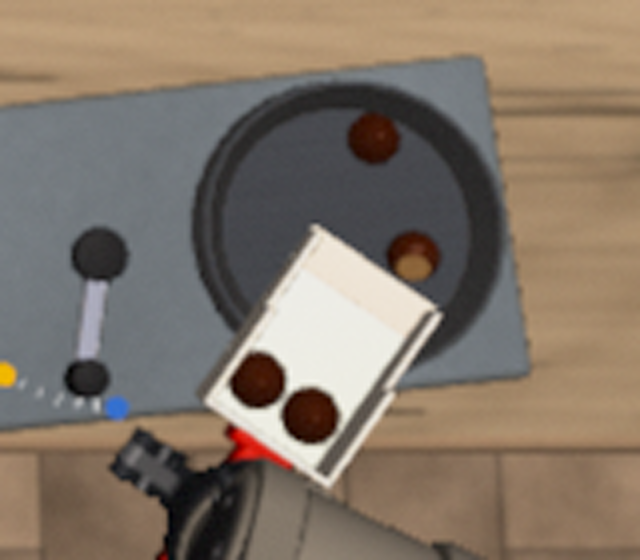

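Call:
play_rows(motion=[[[0,-0.004,0.018],[0,-0.014,0]],[[0.001,-0.008,0.035],[0,-0.027,-0.001]],[[0.004,-0.008,0.055],[0,-0.038,-0.001]],[[0.007,-0.008,0.074],[0,-0.049,-0.001]],[[0.015,-0.008,0.083],[0,-0.06,-0.001]],[[0.022,-0.008,0.09],[0,-0.0714,-0.001]],[[0.022,-0.008,0.09],[0,-0.0714,-0.001]],[[0.022,-0.008,0.09],[0,-0.0714,-0.001]]])

```text
t: 17.85
eef_pos: [0.3885, -0.285, 0.1143]
tool_rot: [-0.053, 0.937, -0.304, -0.165]
contact_force: [-0.8, -0.8, -1.3]
gripper_width: 0.216
```

```bash
python3 - <<'E'
from h import *
plan(pour(25,.022,.03),pour(30,.02,.03),pour(37,.02,.03))
E
```

```text
t 17.85 pos [ 0.3885 -0.285   0.1143] q [ 0.61  0.51 -0.11  1.86  0.01  1.12 -1.7 ] F [-0.8 -0.8 -1.3] w 18.4
  to [ 0.3929 -0.2886  0.1181] shift [ 0.0101  0.0011 -0.0139] turn [ 0.0001 -0.0139  0.0001] mm 7 deg 5.0
  to [ 0.3981 -0.2924  0.1269] shift [ 0.0176  0.0011 -0.0401] turn [ 0.0001 -0.0278  0.0001] mm 18 deg 10.0
  to [ 0.4066 -0.2986  0.1411] shift [ 0.0303  0.0011 -0.0823] turn [ 0.0001 -0.0472  0.0001] mm 35 deg 17.0
```

Call:
play_rows(motion=[[[0.0099,0.001,-0.014],[0,-0.014,0]],[[0.0175,0.001,-0.04],[0,-0.028,0]],[[0.024,0.001,-0.061],[0,-0.038,0]],[[0.03,0.001,-0.082],[0,-0.047,0]],[[0.03,0.001,-0.082],[0,-0.047,0]],[[0.03,0.001,-0.082],[0,-0.047,0]],[[0.03,0.001,-0.082],[0,-0.047,0]],[[0.03,0.001,-0.082],[0,-0.047,0]]])

```text
t: 18.65
eef_pos: [0.406, -0.2981, 0.1413]
tool_rot: [-0.097, 0.902, -0.293, -0.301]
contact_force: [0.1, 0.2, -0.8]
gripper_width: 0.221
```

Call:
play_rows(motion=[[[0.005,0,-0.025],[0,-0.011,0]],[[0.0096,0,-0.05],[0,-0.0225,0]],[[0.0096,0,-0.05],[0,-0.0225,0]],[[0.0096,0,-0.05],[0,-0.0225,0]],[[0.0096,0,-0.05],[0,-0.0225,0]],[[0.0096,0,-0.05],[0,-0.0225,0]],[[0.0096,0,-0.05],[0,-0.0225,0]],[[0.0096,0,-0.05],[0,-0.0225,0]]])

```text
t: 19.45
eef_pos: [0.418, -0.3069, 0.1553]
tool_rot: [-0.118, 0.879, -0.285, -0.364]
contact_force: [-0.3, 0.5, -1.5]
gripper_width: 0.217
```

```bash
python3 - <<'E'
from h import *
zoom('side','s12.png',80,220,300,460)
plan(pour(30,.05,.04),pour(15,.09,.06),pour(0,.13,.06))
E
```

```text
t 19.5 pos [ 0.4181 -0.3069  0.1553] q [ 0.6   0.77 -0.08  1.47 -0.02  1.69 -1.68] F [-1.4  0.6  0.1] w 18.7
  to [ 0.39   -0.2865  0.1569] shift [-0.0643 -0.      0.0583] turn [0.0002 0.0415 0.0001] mm 35 deg 15.0
  to [ 0.3606 -0.2652  0.163 ] shift [-1.393e-01 -1.000e-04  1.117e-01] turn [0.0002 0.0832 0.0001] mm 71 deg 30.0
  to [ 0.355  -0.2611  0.166 ] shift [-1.569e-01 -1.000e-04  1.187e-01] turn [1.000e-04 1.249e-01 2.000e-04] mm 79 deg 45.0
```

View pics/s12.png

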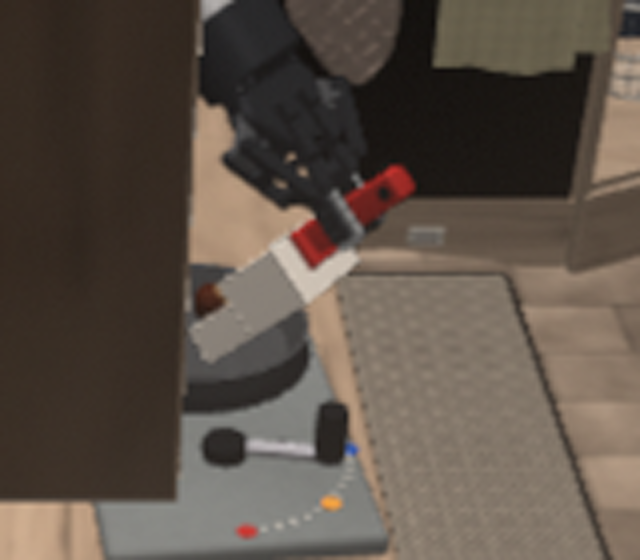

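Call:
play_rows(motion=[[[-0.03,0,0.03],[0,0.02,0]],[[-0.0626,0,0.059],[0,0.0413,0]],[[-0.1,0,0.086],[0,0.062,0]],[[-0.1377,0,0.1124],[0,0.083,0]],[[-0.147,0,0.116],[0,0.104,0]],[[-0.155,0,0.119],[0,0.1247,0]],[[-0.155,0,0.119],[0,0.1247,0]]])

```text
t: 20.2
eef_pos: [0.3514, -0.2593, 0.1656]
tool_rot: [0.001, 0.951, -0.308, -0.0]
contact_force: [0.5, -0.8, -0.9]
gripper_width: 0.219
```

```bash
python3 - <<'E'
from h import *
zoom('top','t13.png',220,360,400,560)
plan((np.array([.475,-.05,.155]),Rt(-16,0)),(np.array([.4967,.1831,.16]),Rt(1.6,0)))
E
```

```text
t 20.25 pos [ 0.3533 -0.2603  0.1659] q [ 0.61  0.18 -0.14  2.15  0.03  0.81 -1.74] F [-0.1 -0.6 -1.2] w 18.6
  to [ 0.475 -0.05   0.155] shift [-0.0619 -0.6044  0.0267] turn [ 0.0001  0.0003 -0.0553] mm 243 deg 19.9
  to [0.4967 0.1831 0.16  ] shift [-0.3599 -1.1082  0.0141] turn [ 1.000e-04  3.000e-04 -1.042e-01] mm 466 deg 37.5
```

View pics/t13.png

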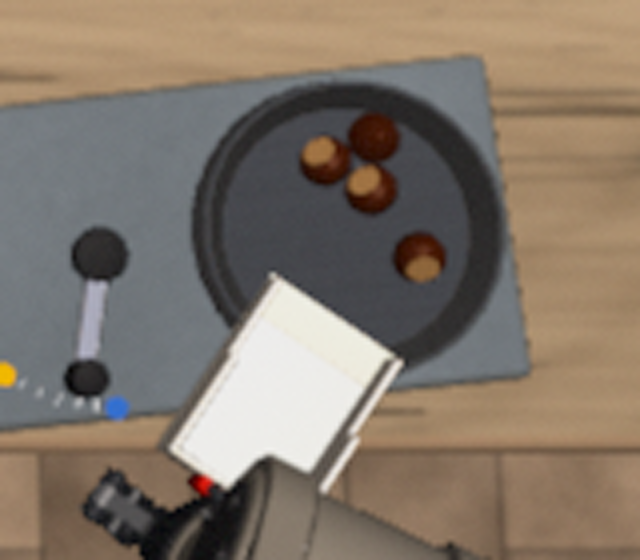

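Four chestnuts are in the pan, at zoom pixels (325,160), (373,137), (371,190) and (420,258). The red scoop is empty. I'll take it back.

Call:
play_rows(motion=[[[-0.007,-0.06,0],[0,0,-0.005]],[[-0.016,-0.15,0.006],[0,0,-0.013]],[[-0.025,-0.25,0.01],[0,0,-0.022]],[[-0.035,-0.35,0.015],[0,0,-0.032]],[[-0.046,-0.45,0.02],[0,0,-0.041]],[[-0.056,-0.55,0.025],[0,0,-0.05]],[[-0.07,-0.64,0.026],[0,0,-0.058]],[[-0.11,-0.72,0.025],[0,0,-0.065]]])

```text
t: 21.05
eef_pos: [0.4892, 0.0002, 0.1556]
tool_rot: [-0.0, 0.994, -0.108, -0.001]
contact_force: [-0.5, 0.6, -1.1]
gripper_width: 0.217
```

```bash
python3 - <<'E'
from h import *
plan((np.array([.4967,.1831,.12]),Rt(1.6,0)))
handle('top','yellow')
snap('top','t14.png')
E
```

```text
t 21.05 pos [4.892e-01 2.000e-04 1.556e-01] q [ 0.19  0.29 -0.37  2.04  0.14  0.83 -2.05] F [-0.5  0.6 -1.1] w 18.6
  to [0.4967 0.1831 0.12  ] shift [-0.0802 -0.4505  0.0894] turn [-0.0001  0.0003 -0.039 ] mm 186 deg 14.1
yellow top 374 c [0.5071 0.292  0.0506] dir [-0.988 -0.153  0.009] elev 0.5 az -171.2 ext 0.089
```

View pics/t14.png

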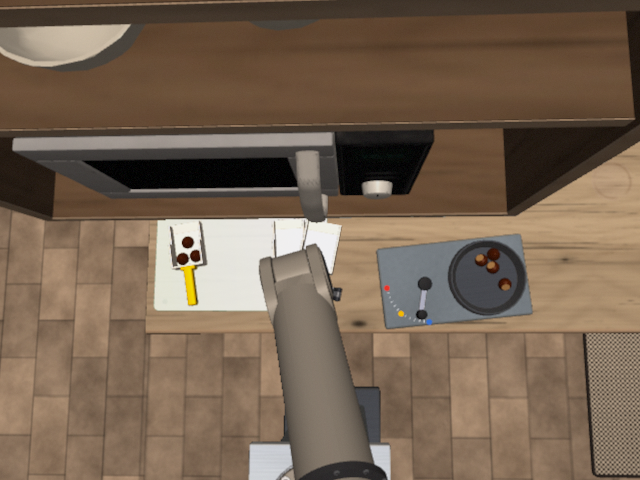

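Call:
play_rows(motion=[[[-0.016,-0.09,0],[0,0,-0.008]],[[-0.032,-0.19,0],[0,0,-0.016]],[[-0.048,-0.29,0],[0,0,-0.025]],[[-0.065,-0.38,0.02],[0,0,-0.033]],[[-0.08,-0.45,0.05],[0,0,-0.039]],[[-0.08,-0.45,0.09],[0,0,-0.039]],[[-0.08,-0.45,0.09],[0,0,-0.039]],[[-0.08,-0.45,0.09],[0,0,-0.039]]])

```text
t: 21.95
eef_pos: [0.4954, 0.1865, 0.1202]
tool_rot: [-0.001, 1.0, 0.017, -0.001]
contact_force: [0.2, 0.4, -1.5]
gripper_width: 0.219
```

```bash
python3 - <<'E'
from h import *
plan((np.array([.4967,.1831,.0212]),Rt(1.6,0)))
zoom('side','s14.png',200,420,240,440,3)
E
```

```text
t 21.95 pos [0.4954 0.1865 0.1202] q [-0.1   0.42 -0.46  1.98  0.25  0.8  -2.24] F [ 0.2  0.4 -1.5] w 18.7
  to [0.4967 0.1831 0.0212] shift [0.0036 0.0094 0.2475] turn [-0.0004  0.0005  0.0009] mm 99 deg 0.4
```

View pics/s14.png

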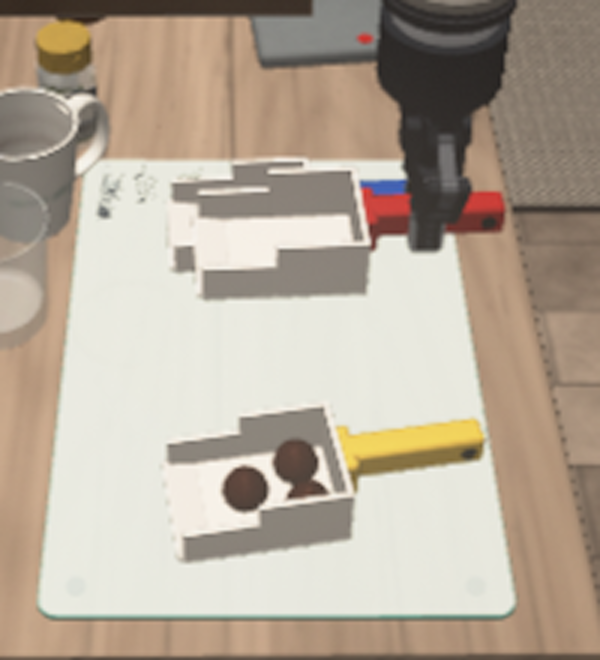

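Call:
play_rows(motion=[[[0.0036,0.009,0.06],[0,0,0]],[[0.0036,0.009,0.12],[0,0,0]],[[0.0036,0.009,0.18],[0,0,0]],[[0.0036,0.009,0.22],[0,0,0]],[[0.0036,0.009,0.24],[0,0,0]],[[0.0036,0.009,0.247],[0,0,0]],[[0.0036,0.009,0.247],[0,0,0]],[[0.0036,0.009,0.247],[0,0,0]]])

```text
t: 22.8
eef_pos: [0.498, 0.1834, 0.0229]
tool_rot: [-0.002, 1.0, 0.016, -0.0]
contact_force: [-0.6, 0.4, -0.2]
gripper_width: 0.219
```

Call:
play_rows(motion=[[[0,0,0],[0,0,0]],[[0,0,0],[0,0,0]],[[0,0,0],[0,0,0]],[[0,0,0],[0,0,0]],[[0,0,0],[0,0,0]],[[0,0,0],[0,0,0]]], fingers=85)

```text
t: 23.4
eef_pos: [0.4979, 0.1834, 0.0229]
tool_rot: [-0.002, 1.0, 0.016, -0.0]
contact_force: [-0.1, 0.5, -0.1]
gripper_width: 0.995
```

Call:
play_rows(motion=[[[0,0,-0.05],[0,0,0]],[[0,0,-0.12],[0,0,0]],[[0,0,-0.2],[0,0,0]],[[0,0,-0.25],[0,0,0]],[[0,0,-0.25],[0,0,0]]])

```text
t: 23.9
eef_pos: [0.4998, 0.184, 0.1257]
tool_rot: [-0.003, 1.0, 0.016, 0.003]
contact_force: [0.3, -0.2, -0.3]
gripper_width: 0.997
```

```bash
python3 - <<'E'
from h import *
handle('top','yellow');handle('side','yellow')
zoom('side','s15.png',200,420,240,440,3)
p,R=grasp_tcp([.5915,.3062,.007],8.5)
p[2]=.0215
plan((p+[0,0,.1],R),(p,R))
E
```

```text
yellow top 2 c [ 0.4367 -0.186   0.0307] dir [-0.7   -0.664  0.264] elev 15.3 az -136.5 ext 0.003
yellow side 369 c [0.5081 0.2961 0.05  ] dir [0.987 0.163 0.003] elev 0.2 az 9.4 ext 0.086
t 24.05 pos [0.4974 0.1827 0.1221] q [-0.09  0.42 -0.47  1.98  0.25  0.8  -2.24] F [ 0.1 -0.5  0.7] w 84.7
  to [0.5124 0.2944 0.1215] shift [ 0.0464 -0.2779  0.0023] turn [-0.0005  0.0002 -0.0184] mm 113 deg 6.6
  to [0.5124 0.2944 0.0215] shift [ 0.0467 -0.2772  0.2523] turn [-0.0005  0.0002 -0.0184] mm 151 deg 6.6
```

View pics/s15.png

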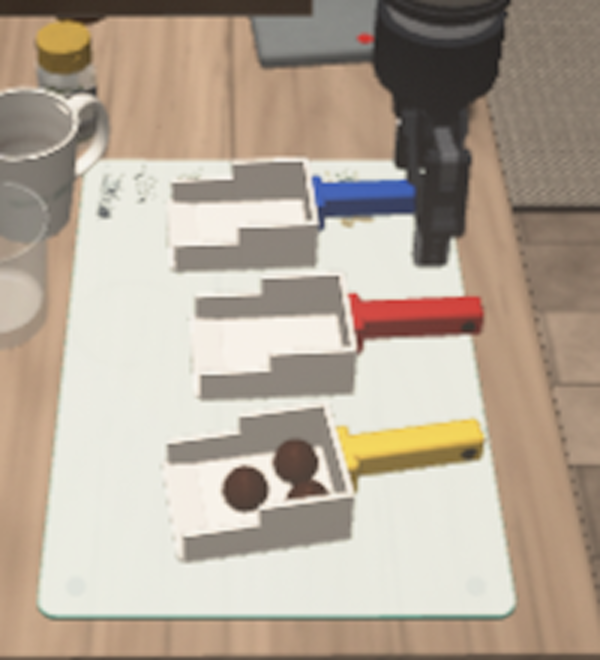

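Blue and red stand empty on the board; yellow still holds 3 and hasn't moved. I'll take yellow next.

Call:
play_rows(motion=[[[0.012,-0.07,0],[0,0,-0.005]],[[0.023,-0.14,0],[0,0,-0.01]],[[0.035,-0.21,0],[0,0,-0.015]],[[0.046,-0.278,0.002],[0,0,-0.0184]],[[0.046,-0.278,0.002],[0,0,-0.0184]],[[0.046,-0.278,0.002],[0,0,-0.0184]]])

```text
t: 24.65
eef_pos: [0.5112, 0.2943, 0.12]
tool_rot: [-0.001, 0.997, 0.075, -0.002]
contact_force: [0.9, -0.8, -0.3]
gripper_width: 0.998
```

```bash
python3 - <<'E'
from h import *
p,R=grasp_tcp([.5915,.3062,.007],8.5)
p[2]=.0215
plan((p,R))
E
```

```text
t 24.65 pos [0.5112 0.2943 0.12  ] q [-0.25  0.51 -0.49  1.83  0.3   0.87 -2.31] F [ 0.9 -0.8 -0.3] w 85.2
  to [0.5124 0.2944 0.0215] shift [0.0039 0.0007 0.2462] turn [-0.0003  0.0006  0.0001] mm 98 deg 0.2
```

Call:
play_rows(motion=[[[0.004,0,0.06],[0,0,0]],[[0.004,0,0.13],[0,0,0]],[[0.004,0,0.19],[0,0,0]],[[0.004,0,0.235],[0,0,0]],[[0.004,0,0.246],[0,0,0]],[[0.004,0,0.246],[0,0,0]]])

```text
t: 25.25
eef_pos: [0.5119, 0.2931, 0.0207]
tool_rot: [-0.0, 0.997, 0.074, -0.003]
contact_force: [-0.1, 0.0, 0.1]
gripper_width: 0.996
```

Call:
play_rows(motion=[[[0,0,0],[0,0,0]],[[0,0,0],[0,0,0]],[[0,0,0],[0,0,0]],[[0,0,0],[0,0,0]],[[0,0,0],[0,0,0]],[[0,0,0],[0,0,0]],[[0,0,0],[0,0,0]],[[0,0,0],[0,0,0]]], fingers=0, grip_force=90)

```text
t: 26.05
eef_pos: [0.5122, 0.2933, 0.0213]
tool_rot: [-0.0, 0.997, 0.074, -0.002]
contact_force: [-1.5, -1.2, 5.6]
gripper_width: 0.215
```

Call:
play_rows(motion=[[[0,0,-0.02],[0,0,0]],[[0,0,-0.06],[0,0.004,0]],[[0,0,-0.11],[0,0.008,0]],[[0,0,-0.17],[0,0.012,0]],[[0,0,-0.23],[0,0.0165,0]],[[0,0,-0.28],[0,0.0165,0]],[[0,0,-0.31],[0,0.0165,0]],[[0,0,-0.325],[0,0.0165,0]]])

```text
t: 26.85
eef_pos: [0.5132, 0.2934, 0.1524]
tool_rot: [-0.004, 0.996, 0.074, 0.05]
contact_force: [0.9, -1.4, -1.7]
gripper_width: 0.221
```

```bash
python3 - <<'E'
from h import *
zoom('side','s16.png',150,420,240,440,3)
p,R,_=cur();print(np.degrees(np.arctan2(R[1,0],R[0,0])))
plan((np.array([.505,.06,.151]),Rt(-6,6)),pour(-6,.13,.03))
E
```

```text
8.454163108221271
t 26.9 pos [0.5133 0.2935 0.1526] q [-0.27  0.42 -0.48  1.88  0.34  0.82 -2.35] F [ 0.7  0.  -1.1] w 18.8
  to [0.505 0.06  0.151] shift [-0.1063  0.5743 -0.0074] turn [-0.0043  0.0007  0.0399] mm 234 deg 14.5
  to [ 0.3792 -0.2787  0.1509] shift [-0.5397  1.3656 -0.0518] turn [-0.0128  0.0008  0.1228] mm 588 deg 44.5
```

View pics/s16.png

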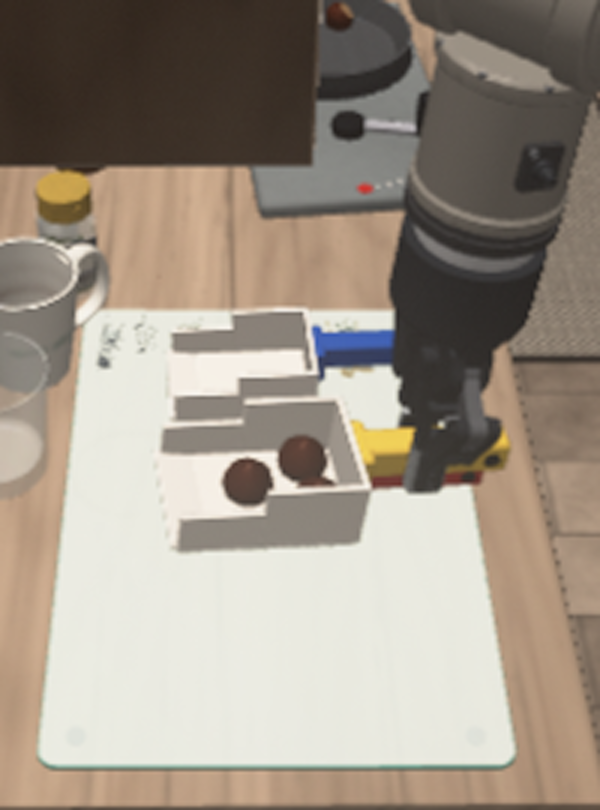

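Call:
play_rows(motion=[[[-0.005,0.03,0],[0,0,0.002]],[[-0.014,0.08,0],[0,0,0.006]],[[-0.029,0.16,0],[-0.001,0,0.011]],[[-0.044,0.24,-0.003],[-0.002,0,0.017]],[[-0.06,0.325,-0.004],[-0.003,0,0.023]],[[-0.075,0.41,-0.005],[-0.003,0,0.029]],[[-0.09,0.495,-0.006],[-0.004,0,0.035]],[[-0.106,0.574,-0.007],[-0.0043,0,0.04]]])

```text
t: 27.7
eef_pos: [0.5039, 0.0573, 0.1496]
tool_rot: [0.003, 0.997, -0.054, 0.049]
contact_force: [1.1, 0.2, -0.4]
gripper_width: 0.22
```

```bash
python3 - <<'E'
from h import *
plan((np.array([.45,-.14,.151]),Rt(-24,6)),pour(-6,.13,.03))
E
```

```text
t 27.7 pos [0.5039 0.0573 0.1496] q [ 0.08  0.29 -0.39  2.08  0.22  0.72 -2.14] F [ 1.1  0.2 -0.4] w 18.8
  to [ 0.45  -0.14   0.151] shift [-0.08    0.5049 -0.0105] turn [-0.0048  0.001   0.0492] mm 205 deg 17.8
  to [ 0.3792 -0.2787  0.1509] shift [-0.2179  0.8688 -0.0232] turn [-0.0081  0.001   0.0824] mm 358 deg 29.8
```

Call:
play_rows(motion=[[[-0.011,0.07,0],[0,0,0.007]],[[-0.021,0.135,0],[-0.001,0,0.013]],[[-0.031,0.2,-0.004],[-0.002,0,0.019]],[[-0.042,0.265,-0.005],[-0.002,0,0.025]],[[-0.052,0.33,-0.007],[-0.003,0,0.032]],[[-0.062,0.39,-0.008],[-0.004,0,0.038]],[[-0.071,0.45,-0.009],[-0.004,0,0.044]],[[-0.08,0.505,-0.01],[-0.005,0.001,0.049]]])

```text
t: 28.5
eef_pos: [0.4483, -0.142, 0.1498]
tool_rot: [0.012, 0.977, -0.209, 0.05]
contact_force: [0.1, -0.2, -1.5]
gripper_width: 0.218
```

```bash
python3 - <<'E'
from h import *
plan(pour(-6,.13,.03,side=.01))
E
```

```text
t 28.5 pos [ 0.4483 -0.142   0.1498] q [ 0.38  0.21 -0.25  2.17  0.13  0.67 -1.96] F [ 0.1 -0.2 -1.5] w 18.6
  to [ 0.3851 -0.2706  0.1509] shift [-0.0125  0.3581 -0.0031] turn [-0.003   0.0002  0.0328] mm 143 deg 11.9
```

Call:
play_rows(motion=[[[-0.002,0.055,0],[0,0,0.005]],[[-0.004,0.115,0],[-0.001,0,0.01]],[[-0.006,0.175,0],[-0.001,0,0.016]],[[-0.008,0.235,0],[-0.002,0,0.021]],[[-0.01,0.29,-0.003],[-0.003,0,0.027]],[[-0.011,0.33,-0.003],[-0.003,0,0.03]],[[-0.0125,0.358,-0.003],[-0.003,0,0.033]],[[-0.0125,0.358,-0.003],[-0.003,0,0.033]]])

```text
t: 29.3
eef_pos: [0.3843, -0.2719, 0.1507]
tool_rot: [0.016, 0.949, -0.311, 0.049]
contact_force: [-0.2, -0.3, -1.0]
gripper_width: 0.22
```

```bash
python3 - <<'E'
from h import *
s=.01
plan(pour(4,.09,.03,s),pour(12,.055,.03,s),pour(20,.03,.03,s))
zoom('top','t17.png',220,360,400,560)
E
```

```text
t 29.3 pos [ 0.3843 -0.2719  0.1507] q [ 0.59  0.2  -0.13  2.17  0.07  0.66 -1.8 ] F [-0.2 -0.3 -1. ] w 18.8
  to [ 0.3858 -0.2712  0.136 ] shift [-0.0018 -0.0037  0.0367] turn [ 0.     -0.0275 -0.0007] mm 15 deg 9.9
  to [ 0.389  -0.2735  0.1208] shift [ 0.004  -0.0037  0.0757] turn [-0.     -0.0497 -0.0007] mm 30 deg 17.9
  to [ 0.3943 -0.2773  0.1148] shift [ 0.0189 -0.0038  0.0923] turn [-0.0001 -0.072  -0.0007] mm 38 deg 25.9
```

View pics/t17.png

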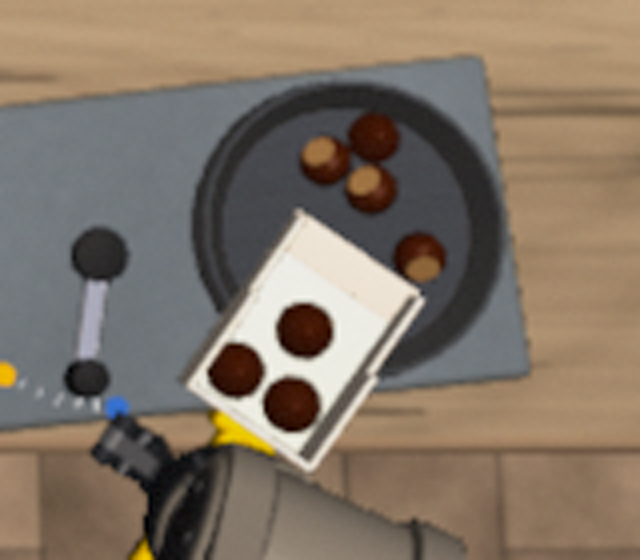

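Call:
play_rows(motion=[[[0,-0.002,0.018],[0,-0.014,0]],[[-0.002,-0.004,0.036],[0,-0.0275,0]],[[0.001,-0.004,0.056],[0,-0.039,0]],[[0.004,-0.004,0.075],[0,-0.05,0]],[[0.012,-0.004,0.084],[0,-0.061,0]],[[0.019,-0.004,0.092],[0,-0.072,0]],[[0.019,-0.004,0.092],[0,-0.072,0]],[[0.019,-0.004,0.092],[0,-0.072,0]]])

```text
t: 30.15
eef_pos: [0.3956, -0.2754, 0.1145]
tool_rot: [-0.054, 0.937, -0.305, -0.165]
contact_force: [-0.6, 1.1, -1.0]
gripper_width: 0.219
```

```bash
python3 - <<'E'
from h import *
s=.01
plan(pour(25,.022,.03,s),pour(30,.02,.03,s),pour(37,.02,.03,s))
E
```

```text
t 30.15 pos [ 0.3956 -0.2754  0.1145] q [ 0.6   0.51 -0.12  1.86  0.01  1.12 -1.72] F [-0.6  1.1 -1. ] w 18.7
  to [ 0.3988 -0.2806  0.1181] shift [ 0.0101  0.0058 -0.0134] turn [-0.0002 -0.0139 -0.0001] mm 7 deg 5.0
  to [ 0.404  -0.2843  0.1269] shift [ 0.0176  0.0058 -0.0396] turn [-0.0002 -0.0278 -0.    ] mm 17 deg 10.0
  to [ 0.4125 -0.2905  0.1411] shift [ 0.0303  0.0057 -0.0818] turn [-0.0002 -0.0473 -0.    ] mm 35 deg 17.0
```

Call:
play_rows(motion=[[[0.0099,0.003,-0.014],[0,-0.014,0]],[[0.0175,0.005,-0.04],[0,-0.028,0]],[[0.024,0.005,-0.061],[0,-0.038,0]],[[0.03,0.005,-0.082],[0,-0.047,0]],[[0.03,0.005,-0.082],[0,-0.047,0]],[[0.03,0.005,-0.082],[0,-0.047,0]],[[0.03,0.005,-0.082],[0,-0.047,0]],[[0.03,0.005,-0.082],[0,-0.047,0]]])

```text
t: 30.95
eef_pos: [0.4121, -0.2898, 0.1416]
tool_rot: [-0.098, 0.902, -0.293, -0.3]
contact_force: [-1.0, -0.6, -0.9]
gripper_width: 0.218
```

Call:
play_rows(motion=[[[0.005,0,-0.025],[0,-0.011,0]],[[0.0096,0,-0.05],[0,-0.0225,0]],[[0.0096,0,-0.05],[0,-0.0225,0]],[[0.0096,0,-0.05],[0,-0.0225,0]],[[0.0096,0,-0.05],[0,-0.0225,0]],[[0.0096,0,-0.05],[0,-0.0225,0]],[[0.0096,0,-0.05],[0,-0.0225,0]],[[0.0096,0,-0.05],[0,-0.0225,0]]])

```text
t: 31.75
eef_pos: [0.4241, -0.2986, 0.1556]
tool_rot: [-0.119, 0.879, -0.286, -0.363]
contact_force: [-0.4, 0.2, -1.6]
gripper_width: 0.216
```

```bash
python3 - <<'E'
from h import *
zoom('side','s18.png',80,220,300,460)
plan(pour(30,.05,.04,.01),pour(15,.09,.06,.01),pour(0,.13,.06,.01))
E
```

```text
t 31.8 pos [ 0.4242 -0.2986  0.1555] q [ 0.59  0.77 -0.09  1.47 -0.03  1.69 -1.69] F [-0.7  0.1 -0.2] w 18.7
  to [ 0.3959 -0.2784  0.1569] shift [-0.0641  0.0008  0.0589] turn [-0.0002  0.0415  0.    ] mm 35 deg 14.9
  to [ 0.3665 -0.2571  0.163 ] shift [-0.1391  0.0009  0.1122] turn [-0.0002  0.0831 -0.    ] mm 71 deg 29.9
  to [ 0.3608 -0.253   0.166 ] shift [-0.1568  0.0009  0.1192] turn [-0.0002  0.1248 -0.    ] mm 79 deg 44.9
```

View pics/s18.png

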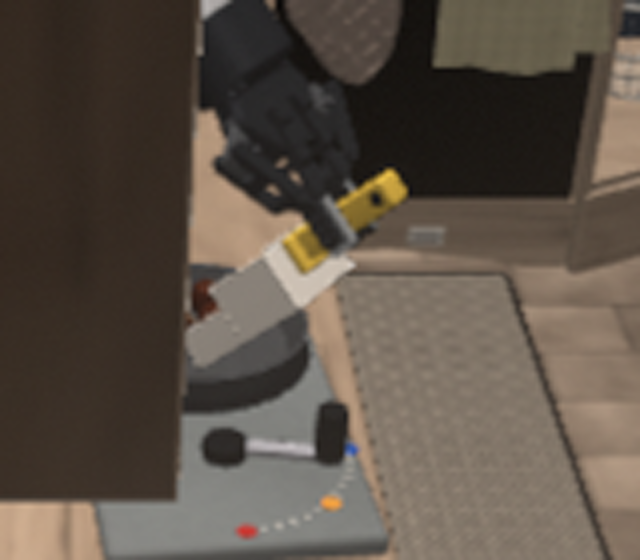

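Call:
play_rows(motion=[[[-0.015,0,0.015],[0,0,0]],[[-0.03,0,0.02],[0,0,0]],[[-0.03,0,0.02],[0,0,0]],[[-0.0641,0,0.059],[0,0.02,0]],[[-0.0641,0,0.059],[0,0.0415,0]],[[-0.0641,0,0.059],[0,0.0415,0]]])

```text
t: 32.4
eef_pos: [0.3949, -0.2775, 0.1589]
tool_rot: [-0.08, 0.919, -0.299, -0.244]
contact_force: [-0.2, -0.3, -0.2]
gripper_width: 0.212
```

```bash
python3 - <<'E'
from h import *
zoom('side','s19.png',80,220,300,460)
zoom('top','t19.png',220,360,400,560)
plan(pour(15,.09,.06,.01),pour(0,.13,.06,.01))
E
```

```text
t 32.5 pos [ 0.3961 -0.2782  0.1578] q [ 0.6   0.56 -0.11  1.72 -0.01  1.39 -1.7 ] F [ 0.4 -0.3 -1.1] w 18.7
  to [ 0.3665 -0.2571  0.163 ] shift [-0.0851  0.0007  0.0343] turn [-0.0002  0.0417 -0.    ] mm 37 deg 15.0
  to [ 0.3608 -0.253   0.166 ] shift [-0.104   0.0007  0.0365] turn [-0.0002  0.0834 -0.    ] mm 44 deg 30.0
```

View pics/s19.png

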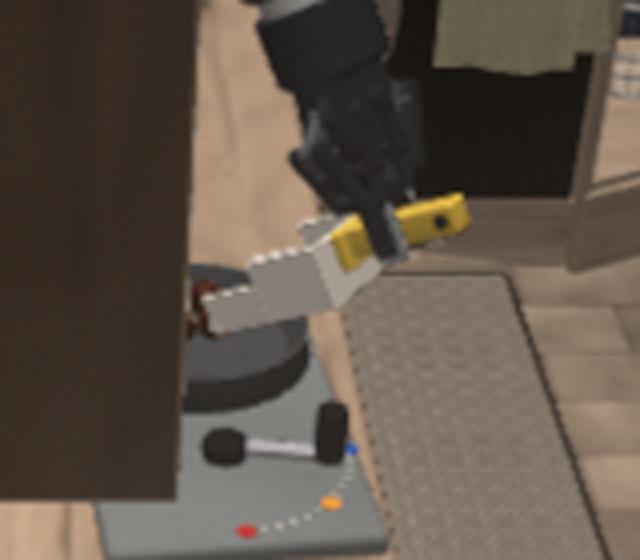

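View pics/t19.png

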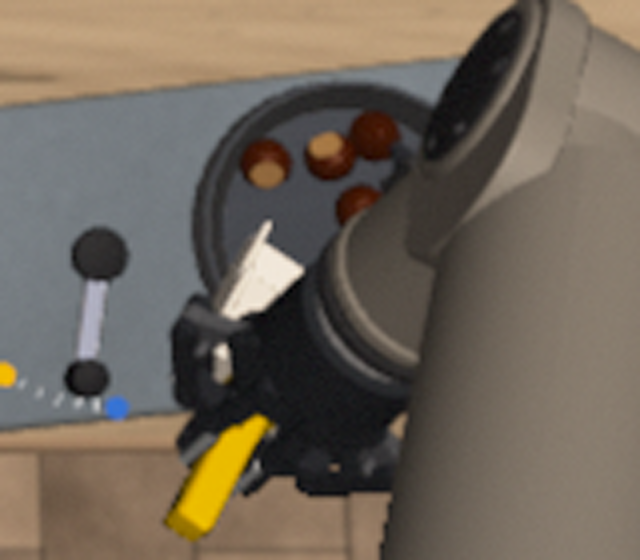

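Call:
play_rows(motion=[[[-0.03,0,0.012],[0,0.013,0]],[[-0.06,0,0.024],[0,0.028,0]],[[-0.085,0,0.034],[0,0.042,0]],[[-0.095,0,0.035],[0,0.062,0]],[[-0.104,0,0.0365],[0,0.083,0]],[[-0.104,0,0.0365],[0,0.083,0]]])

```text
t: 33.1
eef_pos: [0.3579, -0.2511, 0.1654]
tool_rot: [-0.001, 0.951, -0.309, -0.002]
contact_force: [1.1, -0.2, -0.9]
gripper_width: 0.218
```

```bash
python3 - <<'E'
from h import *
zoom('top','t20.png',220,360,400,560)
plan((np.array([.475,-.05,.155]),Rt(-16,0)))
E
```

```text
t 33.15 pos [ 0.3597 -0.2521  0.1659] q [ 0.6   0.18 -0.14  2.15  0.03  0.81 -1.76] F [ 0.5 -0.3 -0.9] w 18.6
  to [ 0.475 -0.05   0.155] shift [-0.0639 -0.5781  0.0278] turn [-0.0002  0.0008 -0.0556] mm 233 deg 20.0
```

View pics/t20.png

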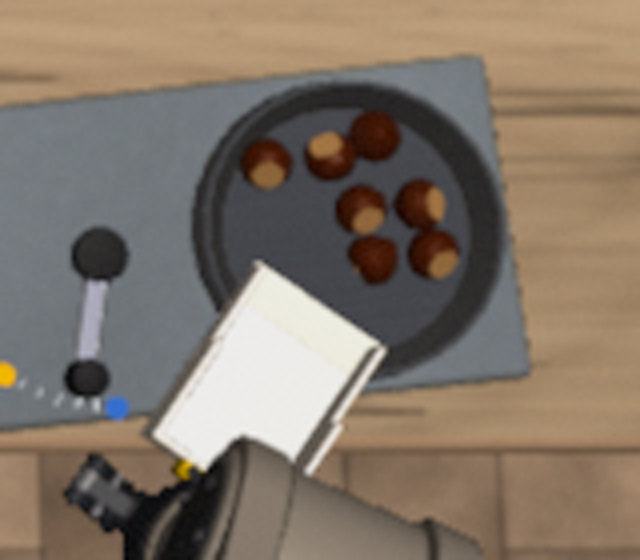

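All 7 chestnuts are in the pan. I'll take yellow back.

Call:
play_rows(motion=[[[-0.007,-0.06,0],[0,0,-0.005]],[[-0.016,-0.15,0.006],[0,0,-0.013]],[[-0.025,-0.25,0.01],[0,0,-0.022]],[[-0.035,-0.35,0.015],[0,0,-0.032]],[[-0.046,-0.45,0.02],[0,0,-0.041]],[[-0.056,-0.55,0.025],[0,0,-0.05]],[[-0.075,-0.64,0.026],[0,0,-0.058]],[[-0.12,-0.74,0.026],[0,0,-0.066]]])

```text
t: 33.95
eef_pos: [0.4978, 0.0162, 0.1553]
tool_rot: [-0.002, 0.994, -0.107, -0.003]
contact_force: [1.1, 0.8, -0.6]
gripper_width: 0.217
```

```bash
python3 - <<'E'
from h import *
plan((np.array([.5122,.2933,.15]),Rt(8.5,0)))
E
```

```text
t 33.95 pos [0.4978 0.0162 0.1553] q [ 0.16  0.31 -0.38  2.02  0.14  0.84 -2.08] F [ 1.1  0.8 -0.6] w 18.5
  to [0.5122 0.2933 0.15  ] shift [-0.1122 -0.6845  0.0158] turn [-0.0006  0.001  -0.0578] mm 278 deg 20.8
```

Call:
play_rows(motion=[[[-0.016,-0.1,0],[0,0,-0.008]],[[-0.033,-0.2,0.004],[0,0,-0.017]],[[-0.049,-0.3,0.007],[0,0,-0.025]],[[-0.066,-0.4,0.01],[0,0,-0.034]],[[-0.082,-0.5,0.012],[0,0,-0.042]],[[-0.098,-0.6,0.014],[0,0,-0.051]],[[-0.112,-0.684,0.016],[0,0.001,-0.058]],[[-0.112,-0.684,0.016],[0,0.001,-0.058]]])

```text
t: 34.75
eef_pos: [0.5121, 0.3003, 0.1494]
tool_rot: [-0.004, 0.997, 0.078, -0.001]
contact_force: [0.3, 0.7, -1.0]
gripper_width: 0.223
```

```bash
python3 - <<'E'
from h import *
plan((np.array([.5122,.2933,.0215]),Rt(8.5,0)))
zoom('side','s21.png',150,420,240,440,3)
E
```

```text
t 34.75 pos [0.5121 0.3003 0.1494] q [-0.24  0.48 -0.51  1.81  0.27  0.92 -2.28] F [ 0.3  0.7 -1. ] w 19.1
  to [0.5122 0.2933 0.0215] shift [-0.0019  0.0202  0.3195] turn [-0.0014  0.0003  0.0013] mm 128 deg 0.7
```

View pics/s21.png

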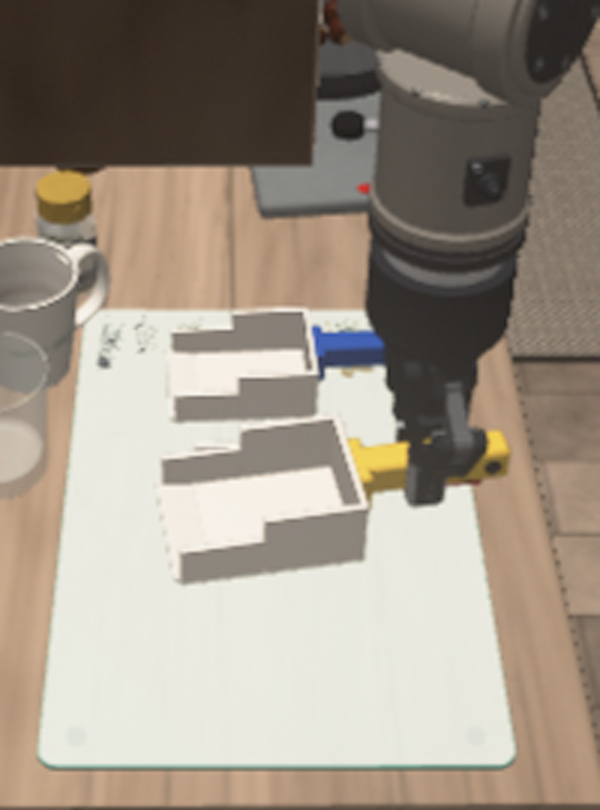

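Call:
play_rows(motion=[[[0,0.02,0.07],[-0.001,0,0.001]],[[0,0.02,0.14],[-0.001,0,0.001]],[[0,0.02,0.21],[-0.001,0,0.001]],[[0,0.02,0.265],[-0.001,0,0.001]],[[-0.002,0.02,0.295],[-0.001,0,0.001]],[[-0.002,0.02,0.31],[-0.001,0,0.001]],[[-0.002,0.02,0.319],[-0.001,0,0.001]],[[-0.002,0.02,0.319],[-0.001,0,0.001]]])

```text
t: 35.6
eef_pos: [0.5134, 0.2896, 0.0219]
tool_rot: [0.0, 0.997, 0.073, -0.001]
contact_force: [0.4, 0.0, 0.3]
gripper_width: 0.215
```

Call:
play_rows(motion=[[[0,0,0],[0,0,0]],[[0,0,0],[0,0,0]],[[0,0,0],[0,0,0]],[[0,0,0],[0,0,0]],[[0,0,0],[0,0,0]],[[0,0,0],[0,0,0]]], fingers=85)

```text
t: 36.2
eef_pos: [0.5134, 0.2896, 0.022]
tool_rot: [0.0, 0.997, 0.073, -0.001]
contact_force: [-1.0, 0.3, -0.9]
gripper_width: 0.994
```

Call:
play_rows(motion=[[[0,0,-0.05],[0,0,0]],[[0,0,-0.12],[0,0,0]],[[0,0,-0.2],[0,0,0]],[[0,0,-0.3],[0,0,0]],[[0,0,-0.4],[0,0,0]],[[0,0,-0.4],[0,0,0]]])

```text
t: 36.8
eef_pos: [0.5164, 0.292, 0.1879]
tool_rot: [-0.002, 0.997, 0.073, 0.004]
contact_force: [0.6, 0.5, -0.0]
gripper_width: 0.998
```

```bash
python3 - <<'E'
from h import *
a=5.7;ar=np.radians(a)
piv=PAN[:2]+.14*np.array([-np.sin(ar),np.cos(ar)])
k=lambda th:piv+.07*np.array([np.cos(np.radians(180+a-th)),np.sin(np.radians(180+a-th))])
print('piv',piv,'knob0',k(15.7),'knob45',k(45))
zoom('side','s22.png',150,420,240,440,3)
plan((np.array([.46,-.12,.2]),Rt(-20,0)),(np.array([*k(15.7),.15]),Rt(-20,0)))
E
```

```text
piv [ 0.50609524 -0.24169222] knob0 [ 0.43715869 -0.22953685] knob45 [ 0.45192642 -0.19735556]
t 36.85 pos [0.5151 0.2909 0.185 ] q [-0.22  0.44 -0.52  1.78  0.25  0.98 -2.26] F [-0.4 -0.5  0.4] w 85.1
  to [ 0.46 -0.12  0.2 ] shift [-0.2857  0.9961 -0.0403] turn [-0.0004 -0.0006  0.0788] mm 415 deg 28.4
  to [ 0.4372 -0.2295  0.15  ] shift [-0.3825  1.259   0.0839] turn [-0.0004 -0.0006  0.0788] mm 527 deg 28.4
```

View pics/s22.png

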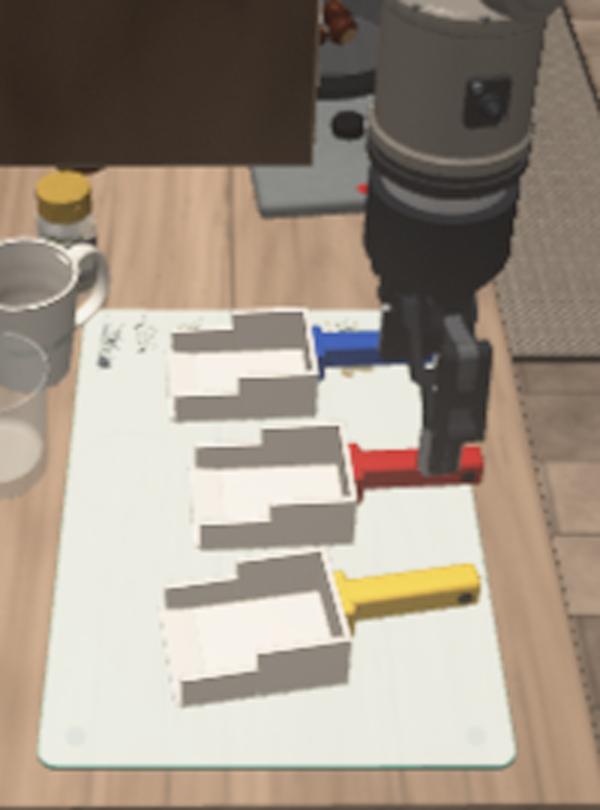

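Call:
play_rows(motion=[[[-0.03,0.1,0],[0,0,0.008]],[[-0.06,0.21,0],[0,0,0.018]],[[-0.09,0.32,0],[0,0,0.028]],[[-0.12,0.43,0],[0,0,0.038]],[[-0.155,0.54,0],[0,0,0.048]],[[-0.19,0.65,-0.02],[0,0,0.058]],[[-0.22,0.76,-0.03],[0,0,0.068]],[[-0.25,0.87,-0.04],[0,0,0.079]]])

```text
t: 37.65
eef_pos: [0.4654, -0.0699, 0.1992]
tool_rot: [-0.001, 0.984, -0.176, 0.001]
contact_force: [0.1, -0.8, 0.4]
gripper_width: 0.996
```

```bash
python3 - <<'E'
from h import *
plan((np.array([.4375,-.2296,.12]),Rt(-25,0)),(np.array([.4375,-.2296,.046]),Rt(-25,0)))
E
```

```text
t 37.65 pos [ 0.4654 -0.0699  0.1992] q [ 0.3   0.2  -0.32  2.05  0.07  0.91 -1.98] F [ 0.1 -0.8  0.4] w 85.1
  to [ 0.4375 -0.2296  0.12  ] shift [0.0724 0.3994 0.1969] turn [-0.0005 -0.0002  0.0133] mm 180 deg 4.8
  to [ 0.4375 -0.2296  0.046 ] shift [0.0722 0.3999 0.3819] turn [-0.0005 -0.0002  0.0133] mm 223 deg 4.8
```

Call:
play_rows(motion=[[[0.014,0.08,0.03],[0,0,0.003]],[[0.029,0.16,0.06],[0,0,0.006]],[[0.043,0.24,0.1],[0,0,0.009]],[[0.058,0.32,0.14],[0,0,0.013]],[[0.072,0.4,0.197],[0,0,0.013]],[[0.072,0.4,0.197],[0,0,0.013]],[[0.072,0.4,0.197],[0,0,0.013]]])

```text
t: 38.35
eef_pos: [0.4358, -0.2298, 0.1185]
tool_rot: [-0.002, 0.976, -0.217, -0.001]
contact_force: [-1.1, 0.1, 0.7]
gripper_width: 0.992
```

```bash
python3 - <<'E'
from h import *
plan((np.array([.4375,-.2296,.046]),Rt(-25,0)))
zoom('side','s23.png',80,220,300,460)
E
```

```text
t 38.35 pos [ 0.4358 -0.2298  0.1185] q [ 0.52  0.34 -0.19  2.07  0.09  0.74 -1.73] F [-1.1  0.1  0.7] w 84.7
  to [ 0.4375 -0.2296  0.046 ] shift [ 0.0041 -0.0016  0.1811] turn [-0.0005  0.0004 -0.    ] mm 72 deg 0.2
```

View pics/s23.png

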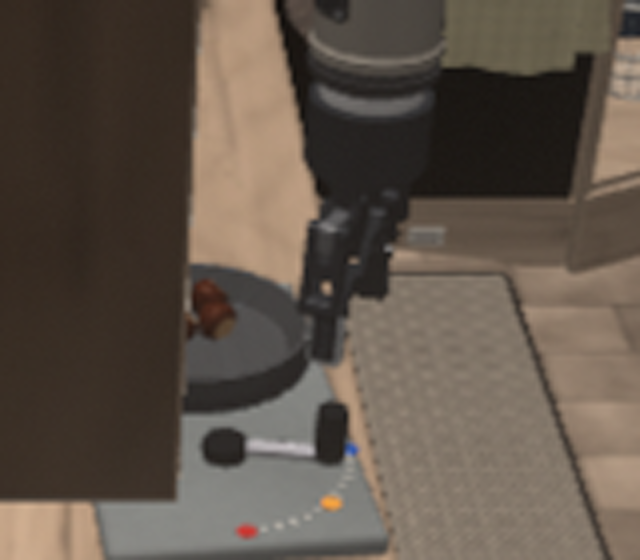

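Call:
play_rows(motion=[[[0.004,-0.001,0.05],[0,0,0]],[[0.004,-0.001,0.1],[0,0,0]],[[0.004,-0.001,0.14],[0,0,0]],[[0.004,-0.001,0.17],[0,0,0]],[[0.004,-0.001,0.181],[0,0,0]],[[0.004,-0.001,0.181],[0,0,0]]])

```text
t: 39.0
eef_pos: [0.4386, -0.2284, 0.0467]
tool_rot: [-0.002, 0.977, -0.215, -0.0]
contact_force: [0.1, 0.7, -0.0]
gripper_width: 0.993
```

Call:
play_rows(motion=[[[0,0,0],[0,0,0]],[[0,0,0],[0,0,0]],[[0,0,0],[0,0,0]],[[0,0,0],[0,0,0]],[[0,0,0],[0,0,0]],[[0,0,0],[0,0,0]],[[0,0,0],[0,0,0]],[[0,0,0],[0,0,0]]], fingers=0, grip_force=30)

```text
t: 39.8
eef_pos: [0.4386, -0.2286, 0.047]
tool_rot: [-0.002, 0.977, -0.215, -0.0]
contact_force: [-1.5, 0.0, 6.5]
gripper_width: 0.247
```

```bash
python3 - <<'E'
from h import *
zoom('side','s24.png',80,220,300,460)
a=5.7;ar=np.radians(a)
piv=PAN[:2]+.14*np.array([-np.sin(ar),np.cos(ar)])
k=lambda th:piv+.07*np.array([np.cos(np.radians(180+a-th)),np.sin(np.radians(180+a-th))])
plan(*[(np.array([*k(t),.046]),Rt(-25,0)) for t in (16,25,35,45)])
E
```

```text
t 39.85 pos [ 0.4387 -0.2286  0.047 ] q [ 0.5   0.46 -0.17  2.11  0.13  0.58 -1.77] F [-1.9  1.   5.6] w 21.0
  to [ 0.4372 -0.2292  0.046 ] shift [-0.0026  0.0028  0.0026] turn [-0.0005  0.0002  0.0004] mm 2 deg 0.2
  to [ 0.44   -0.2186  0.046 ] shift [-0.0074 -0.0242  0.0027] turn [-0.0005  0.0002  0.0004] mm 10 deg 0.2
  to [ 0.4451 -0.2074  0.046 ] shift [-0.0077 -0.0547  0.0028] turn [-0.0005  0.0002  0.0004] mm 22 deg 0.2
  to [ 0.4519 -0.1974  0.046 ] shift [-0.0027 -0.0848  0.0029] turn [-0.0005  0.0002  0.0004] mm 34 deg 0.2
```

View pics/s24.png

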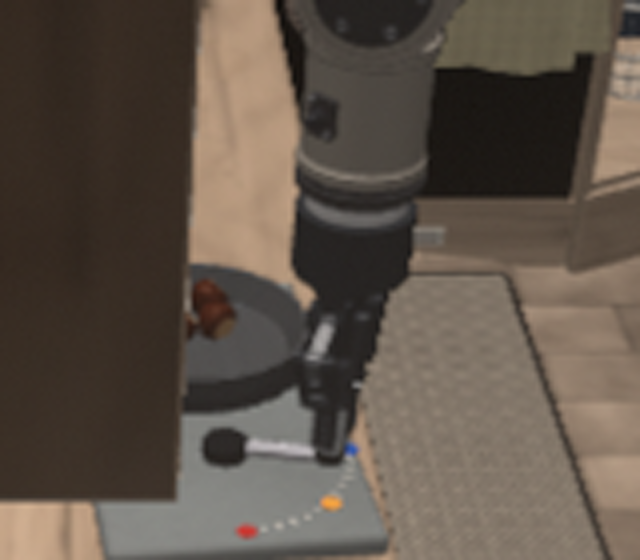

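Call:
play_rows(motion=[[[-0.004,-0.012,0],[0,0,0]],[[-0.007,-0.024,0],[0,0,0]],[[-0.0078,-0.04,0],[0,0,0]],[[-0.0077,-0.055,0],[0,0,0]],[[-0.006,-0.07,0],[0,0,0]],[[-0.003,-0.085,0],[0,0,0]],[[-0.003,-0.085,0],[0,0,0]],[[-0.003,-0.085,0],[0,0,0]]])

```text
t: 40.65
eef_pos: [0.4491, -0.1965, 0.0467]
tool_rot: [-0.002, 0.977, -0.215, -0.003]
contact_force: [-7.2, 1.5, 10.1]
gripper_width: 0.244
```

Call:
play_rows(motion=[[[0,0,0],[0,0,0]],[[0,0,0],[0,0,0]],[[0,0,0],[0,0,0]],[[0,0,0],[0,0,0]],[[0,0,0],[0,0,0]],[[0,0,0],[0,0,0]]], fingers=85)

```text
t: 41.25
eef_pos: [0.4492, -0.1965, 0.0467]
tool_rot: [-0.002, 0.977, -0.215, -0.003]
contact_force: [-0.2, 0.5, 0.1]
gripper_width: 0.993
```

Call:
play_rows(motion=[[[0,0,-0.05],[0,0,0]],[[0,0,-0.12],[0,0,0]],[[0,0,-0.2],[0,0,0]],[[0,0,-0.3],[0,0,0]],[[0,0,-0.4],[0,0,0]],[[-0.05,0,-0.45],[0,0,0]]])

```text
t: 41.85
eef_pos: [0.4349, -0.1898, 0.2306]
tool_rot: [-0.001, 0.976, -0.216, 0.0]
contact_force: [0.4, 0.8, -0.4]
gripper_width: 0.995
```

```bash
python3 - <<'E'
from h import *
plan((np.array([.42,.03,.25]),Rt(-25,0)))
c,W=zoom('side','s25.png',80,220,300,460)
zoom('top','t25.png',205,345,140,340)
E
```

```text
t 41.85 pos [ 0.4349 -0.1898  0.2306] q [ 0.48  0.16 -0.21  2.01  0.04  0.98 -1.76] F [ 0.4  0.8 -0.4] w 85.0
  to [0.42 0.03 0.25] shift [-0.2652 -0.4829 -0.0471] turn [-0.0005 -0.0001  0.0003] mm 221 deg 0.2
```

View pics/s25.png

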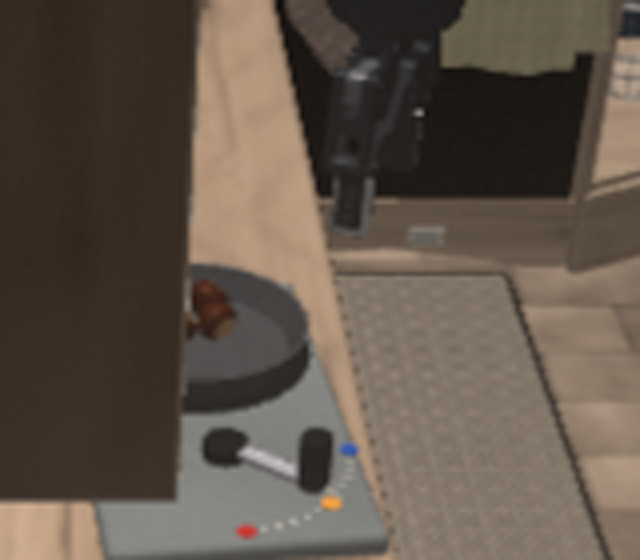

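Now I'll move the arm out of the top view and check everything.

Call:
play_rows(motion=[[[-0.02,-0.06,-0.02],[0,0,0]],[[-0.05,-0.12,-0.02],[0,0,0]],[[-0.09,-0.2,-0.03],[0,0,0]],[[-0.13,-0.28,-0.04],[0,0,0]],[[-0.17,-0.36,-0.047],[0,0,0]],[[-0.2,-0.42,-0.047],[0,0,0]],[[-0.2,-0.42,-0.047],[0,0,0]]])

```text
t: 42.65
eef_pos: [0.4301, 0.0009, 0.2483]
tool_rot: [-0.002, 0.977, -0.212, -0.001]
contact_force: [0.1, 0.0, 0.2]
gripper_width: 0.996
```

```bash
python3 - <<'E'
from h import *
plan()
c,W=snap('top','t26.png')
Z=W[...,2];v,u=np.mgrid[0:480,0:640]
m=(u>400)&(u<445)&(v>265)&(v<332)&(Z>.06)&(Z<.09)
kn=W[m].mean(0);piv=np.array([.5061,-.2417]);d=kn[:2]-piv
print('knob',kn.round(4),m.sum(),'angle',(185.7-np.degrees(np.arctan2(d[1],d[0]))).round(1),np.linalg.norm(d))
px=c['pixels'];h=cv2.cvtColor(px,cv2.COLOR_RGB2HSV).astype(int)
a=(h[...,0]>12)&(h[...,0]<30)&(h[...,1]>170)&(h[...,2]>150)&(u>380)&(u<440)&(v>290)&(v<335)
b=(h[...,0]>100)&(h[...,0]<125)&(h[...,1]>130)&(h[...,2]>100)&(u>400)&(u<450)&(v>300)&(v<335)
r=((h[...,0]<6)|(h[...,0]>174))&(h[...,1]>170)&(h[...,2]>130)&(u>375)&(u<400)&(v>270)&(v<300)
for n,q in zip('abr',(a,b,r)):
    if q.sum(): e=W[q].mean(0)[:2];f=e-piv;print(n,e.round(4),np.degrees(np.arctan2(f[1],f[0])).round(1),np.linalg.norm(f).round(4))
handle('side','yellow');handle('side','red');handle('side','blue')
im=cv2.imread('pics/t26.png')[205:340,140:540];cv2.imwrite('pics/t26.png',cv2.resize(im,None,fx=2,fy=2,interpolation=cv2.INTER_CUBIC))
E
```

```text
t 42.65 pos [0.4301 0.0009 0.2483] q [ 0.23  0.07 -0.39  2.06  0.03  1.01 -2.17] F [0.1 0.  0.2] w 85.1
knob [ 0.4524 -0.1978  0.0711] 79 angle 44.9 0.06937619533698007
a [ 0.4393 -0.186 ] 140.2 0.0869
b [ 0.4208 -0.2501] -174.3 0.0857
r [ 0.4979 -0.1559] 95.4 0.0862
yellow side 359 c [0.5097 0.2918 0.05  ] dir [0.987 0.162 0.002] elev 0.1 az 9.3 ext 0.086
red side 314 c [0.8414 0.1957 0.1015] dir [-0.55  -0.823  0.142] elev 8.2 az -123.7 ext 0.046
blue side 161 c [0.5126 0.0639 0.0499] dir [-0.999 -0.039  0.002] elev 0.1 az -177.8 ext 0.085
```

View pics/t26.png

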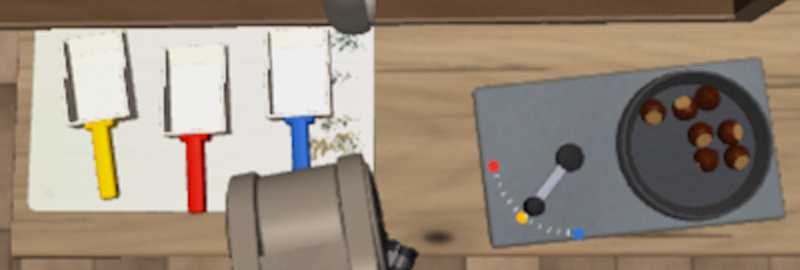

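```bash
python3 -c "
from station import bot
print(bot.hand_in())"
```

```text
the job is handed in; nothing more can be done
None
```

I emptied all three scoops into the pan with the lip held about 20 mm above its floor. I then stood each one back on the glass board and set the heat lever to the amber dot. The job was handed in at about 43 s; the hand-in reports no verdict.

Last checks before handing in:
- **Chestnuts:** all 7 present lie in the pan in the top view, and none is anywhere else.
- **Scoops:** all three are empty, upright and inside the board's edges. The blue and yellow handles measured level to 0.1°. The red handle's measurement failed because it picked up the red-capped jar, so I judged red by eye from the images.
- **Lever:** it measured 44.9° from the warmer's axes. The amber dot's bearing agreed to about half a degree.
- **Arm:** it stood clear, with the gripper open and no contact force.
- **Pepper mill and spice jar:** I did not measure either at the end, but the arm never worked near them.

I noticed no knocked scoop and no slackening of the grip.

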